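Gauge a press die on the bench caliper and lock the reading

ROBOT

A 6-joint arm with a two-finger parallel gripper is mounted at the origin on a cart in front of the work surface, level with it; the furniture and walls round the work are solid. World frame = base frame: x ahead of the robot, y to its left, z up, the work surface at z = 0. Lengths are in m, angles in rad, forces in N, time in s.
With the tool pointing down it reaches from about 0.35 to 0.85 m from the base axis. Payload 8.1 kg.
Tool frame: the origin (TCP) lies at the very end of the fingers, on their centre line; the grasp point (between the pads) lies 19 mm behind it (grasp_offset is the distance from the TCP to the grasp point, in m); z points along the fingers, y is the direction in which the jaws open and shut (so a half turn about z gives the same grasp; the last joint's range is limited). The gripper opens to 93 mm and grips with 3 to 60 N. Pads are 15 mm wide; open, the fingers measure 128 mm over their backs; the gripper's body (75 mm by 188 mm) begins 65 mm behind the grasp point.
Start: joints at [-1.324, 0.13, 1.488, -0, 1.523, -0.085], TCP at [0.195, -0.567, 0.219] pointing down, gripper open.
Joint ranges: [-2.96, 2.96], [-0.89, 2.26], [0.02, 2.5], [-1.34, 4.48], [0, 2.73], [-2.66, 2.66]. Speed limits (rad/s): [2.39, 2.39, 2.79, 3.14, 3.14, 3.14].

INTERFACE

Orientations are given as a rotation vector (axis times angle).
In Python, from plant import read_state, read_camera, close_job, search_frame, masks_of, grasp_offset gives the robot as it stands.
- The arm moves only by the tool drive_tool, never from a script. Its argument "plan" is a list of rows, each an object with "claw": the closure, from 0 (fully open) to 1 (shut); "linear": the shift along the tool's x, y, z in cm, a list of three; "angular": the turn, a rotation vector about the tool's x, y, z in degrees, a list of three. In form: [{"claw": claw, "linear": [tx, ty, tz], "angular": [ax, ay, az]}, ...]. A call has 1 to 12 rows; each row shifts and turns the commanded pose from where the row before left it, along the tool's axes as they then stand; what a row does not reach is not made up. A row lasts 1/8 s, in which the tool goes at most 62.5 mm and 10.7 degrees, less where a joint would pass 70% of its speed; a pose out of reach is approached as far as the arm can. A call is refused whole if a number of a shift passes 6.25 or a number of a turn 10.7, either way. A call with a gripper value outside its range is refused whole. The fingers move at their own pace and stop on an object; "newtons" is the grip in N (left out, the last holds). Time passes only in rows, so rows that do not move let the fingers close. It gives the time, the measured TCP pose, the force and the opening at its end, in the units of the state.
- read_state(): the state, without advancing time (a new reading comes with each control period).
- read_camera(name): name is "side" or "top" or "wrist"; returns a dict with "pixels" (480x640x3 uint8, red, green, blue), "K" (3x3 intrinsics, pixels), "D" ([k1, k2, p1, p2, k3] as OpenCV has them; the pictures are not rectified), "xyz" and "attitude" of the camera in the world. Camera axes: x right, y up, looking along -z (the intrinsics and any distortion apply to the point x, -y, -z); pixel columns grow to the right and rows downward; lengths in m; the calibration is good to about 2 mm. A picture is of the moment at which its call begins. There is no depth.
- close_job(): hands the job in, once; it reports no verdict.
Trained networks look in a picture, given as the dict that the camera call returned (one of the last four; its "shot" number tells which), for a name from the list of things; names that differ only in an ending like _2 or _b are one class to them, and where a whole thing is asked for, a point or a joint stands for the part that bears it (a point fixed in the world has none). Each returns a list of dicts, best first, with "p" (0 to 1); they miss things now and then, are a little off and sometimes report something else, mostly with a low value. They report only what shows in the picture. A call takes as long as a camera call.
- search_frame(picture, label): "at" ([x, y, z] in m, in world coordinates, good to about 4 mm: the middle of the surface that is visible of it).
- masks_of(picture, label): "mask" (480x640 bool, what is visible of it).
The state is a dict: "t": time; "q": joint angles; "dq": joint speeds; "joint_torque": joint torques, N m; "tool_pos": TCP position; "orientation": TCP orientation; "force": force on the tool from outside, world axes, zero at the start; "wrist_torque": the same for the moment, N m; "opening": finger opening in m.
Only numpy, scipy, OpenCV 4.12 (cv2) and the standard library are available. Lean on these libraries where they do the work, as an engineer would, in place of code of your own. Each camera call takes 0.05 s, during which the arm holds its last target.

TASK

Gauge the dark steel press die on the bench caliper: stand it upright, shank up, on the caliper's base between the two jaws, then slide the moving jaw along by its knob until the die is lightly nipped between both jaws - gently, so that the jaw does not tilt. Then press the red lever fully down to lock the slide, so that the setting keeps, and leave the brass die where it stands.

Things in the scene. Friction and masses are not known exactly. Their poses are not given: they have to be found in the camera images.
- die_steel: the die to be gauged: turned dark steel, 55 mm tall, 0.08 to 0.17 kg, starts standing on the bench: a round body 24 mm in diameter and 30 mm high below, a round shank 14 mm in diameter and 25 mm high above it. Origin at the centre of its underside, z up along its axis
- die_brass: a bystander of the same shape and size in brass, standing near the steel one (which of the two places is whose varies). Origin as for the steel die
- caliper: bench caliper, fixed to the bench: a dark blue-grey base plate 116 mm (its x) by 268 mm (its y) by 12 mm; a flat graduated beam runs along its y at x = +30 mm, its upper side 29 mm above the bench. Two steel jaws 8 mm thick reach from the beam towards its -x, to x = -20 mm, 22 to 30 mm above the bench; the base under them is the flat seat. Origin: centre of the base's underside, z up; x points away from the robot and y to the robot's left when its yaw is 0
- fixed_jaw: the fixed jaw at the caliper's +y end; its flat measuring face looks to -y, at y = +75 mm of the caliper. Origin: on that face, over the beam's axis, 26 mm above the bench. Axes as the caliper's
- moving_jaw: the sliding head with the moving jaw, 76 mm long, 34 mm wide, black, its top 36 mm above the bench, with a blank read-out, a round knob and the red lever on it. Its jaw's measuring face looks to +y, towards the fixed jaw. Origin: on the beam's axis, 38 mm to the -y side of its measuring face, 26 mm above the bench. Axes as the caliper's
- slider (a joint): opening between the two measuring faces in m, 0 shut to 0.085; starts between 0.052 and 0.08. It grows as the moving jaw goes to the caliper's -y. The slide resists with about 3 N and stays where it is left; with the red lever down it resists more than 10 N
- jaw_tilt (a joint): tilt of the moving jaw about the vertical through its knob, in rad, 0 when the two measuring faces are parallel; a spring of 8 N m/rad holds it there. Pushing too hard on a part, or at the jaw's tip, tilts it (about 0.03 rad when the knob is pushed with 10 N against a die set in mid jaw); at 0.08 it is at its stop
- stud_top (a point): centre of the top of the moving jaw's knurled round aluminium knob, by which it is pushed or pulled: 16 mm in diameter, upright, 23 mm tall from the head's top, on the beam's axis, 18 mm to the -y side of the moving jaw's measuring face
- seat (a point): point on the base's seat, 12 mm above the bench, where the die's underside has its centre when the die touches the fixed jaw in mid jaw (caliper x = -4 mm, y = +63 mm). Axes as the caliper's; from here the moving jaw comes from -y. A standing die slides along the seat when the jaw pushes it
- lever_pad (a point): middle of the upper face of the red cam lever's broad end (pad 18 x 13 mm). The lever's pivot lies across the beam (along the caliper's y), on the beam's axis, 38.6 mm above the bench, 61 mm to the -y side of the moving jaw's measuring face; the pad is 50 mm out from the pivot. Unlocked it stands up at 52 degrees towards the caliper's -x, the pad about 82 mm above the bench; fully down it is level, the pad at caliper x = -20 mm, 45 mm above the bench
- lock (a joint): red lever in rad: 0 up and unlocked (starts 0 to 0.1), 0.9 level and fully down, locked. It takes 2 to 8 N at the pad to press it down and it stays where it is left

How it is judged:
On the way, in this order (a step that is already met when the one before it is completed fails the run):
1. the steel die stands upright on the caliper's base between the jaws (x of die_steel in the frame of caliper between -0.019 and 0.013 m and y of die_steel in the frame of caliper between -0.02 and 0.066 m and z of die_steel in the frame of caliper between 0.008 and 0.016 m and angle between die_steel's own z axis and vertical below 0.06 rad and y of die_steel in the frame of moving_jaw above 0.047 m), for 0.2 s.
2. both jaws touch the standing steel die, the lever still up (x of die_steel in the frame of caliper between -0.019 and 0.013 m and y of die_steel in the frame of caliper between -0.02 and 0.066 m and z of die_steel in the frame of caliper between 0.008 and 0.016 m and angle between die_steel's own z axis and vertical below 0.06 rad and contact force between each of moving_jaw, fixed_jaw and die_steel above 0.2 N and value of joint jaw_tilt between -0.06 and 0.06 rad and value of joint lock below 0.4 rad), for 0.3 s.
3. the red lever is down (value of joint lock above 0.8 rad), for 0.2 s.
At the end, for the whole second after the job is handed in: steel die upright (0.06 rad) and at rest on the caliper's base, its centre 19 mm in front to 13 mm behind the caliper's middle, between jaws still closed on it (opening 22 to 24.5 mm); moving jaw tilted under 0.03 rad; red lever past 0.8 rad; brass die within 30 mm of its start (all of step 1 and value of joint slider between 0.022 and 0.0245 m and value of joint jaw_tilt between -0.03 and 0.03 rad and value of joint lock above 0.8 rad and linear speed of die_steel below 0.02 m/s and distance of die_brass from where it was at the start of the episode below 0.03 m); the robot touches nothing.
It fails at once if the moving jaw is tilted by more than 0.06 rad (value of joint jaw_tilt above 0.06 rad or value of joint jaw_tilt below -0.06 rad).
It fails at once if the brass die is shifted by more than 30 mm (distance of die_brass from where it was at the start of the episode above 0.03 m).
It also fails if it takes over 67 s, if anything falls off the work surface, if the arm or the gripper's body presses on something with over 40 N, if the wrist force passes 120 N, or if a joint passes its speed limit or range.

## Working session

There is one attempt and no reset: what is moved stays moved. The work goes in short steps, Python scripts to look and compute and a tool call to move; the robot and the scene stay as the last step left them, time stands still between calls to the robot, and variables do not carry over. Pictures are saved under pics/ and viewed, and the job is handed in when it is done.

Besides the shell and the picture viewer there is one more tool, called by a JSON object that holds its "method" and its "body". drive_tool: Moves the arm, as the interface text tells. Its arguments: {"type":"object","properties":{"plan":{"type":"array"},"newtons":{"type":"number"}},"required":["plan"]}

```bash
mkdir -p pics; ls; python3 - <<'E'
from plant import *
import cv2, numpy as np
print(read_state(), grasp_offset)
for n in ["side","top","wrist"]:
    p=read_camera(n); cv2.imwrite(f"pics/a_{n}.png",p["pixels"][:,:,::-1])
    print(n,p["K"],p["D"],p["xyz"],p["attitude"])
    for l in ["die_steel","die_brass","caliper","fixed_jaw","moving_jaw","stud_top","seat","lever_pad"]:
        try: print(l,[(np.round(d["at"],4),round(d["p"],2)) for d in search_frame(p,l)[:2]])
        except Exception as e: print(l,e)
E
```

```text
pics
{'t': 0.0, 'q': array([-1.32441996e+00,  1.31160311e-01,  1.48927584e+00,  2.03614373e-06,
        1.52300325e+00, -8.53551174e-02]), 'dq': array([-8.15005333e-05, -1.02523303e-03, -1.47062306e-03, -3.69699858e-06,
       -1.96225641e-03,  1.01139710e-03]), 'joint_torque': array([ 8.37102853e-04, -5.59838212e+01, -4.91756737e+01,  7.69195100e-02,
        3.52021982e-02, -1.80065367e-04]), 'tool_pos': array([ 0.19531565, -0.56671482,  0.21758986]), 'orientation': array([-3.09666111e+00, -5.18392494e-01,  2.29979409e-04]), 'force': array([-0.08133549, -0.41802784,  1.08066874]), 'wrist_torque': array([0.02193832, 0.00391553, 0.00495156]), 'opening': 0.09313753028121514} 0.0188
side [[434.57765356   0.         313.50191356]
 [  0.         434.57765356 245.46888518]
 [  0.           0.           1.        ]] [-0.01299679  0.          0.          0.          0.        ] [ 0.29794544 -0.65617081  0.57176021] [ 0.95808757 -0.11194192 -0.21048552]
die_steel [(array([0.4734, 0.1451, 0.0356]), 0.22)]
die_brass [(array([0.4755, 0.143 , 0.0334]), 0.67), (array([ 0.4051, -0.1273,  0.0256]), 
[... 784 characters left out ...]
[0.4516, 0.1849, 0.0123]), 0.9)]
fixed_jaw [(array([0.4868, 0.2672, 0.0348]), 0.75), (array([0.4535, 0.1889, 0.0126]), 0.36)]
moving_jaw [(array([0.4744, 0.1625, 0.0346]), 0.58)]
stud_top []
seat [(array([0.4543, 0.1882, 0.0115]), 0.6)]
lever_pad [(array([ 0.4127, -0.2248,  0.0291]), 0.64), (array([0.4498, 0.135 , 0.0711]), 0.52)]
wrist [[346.40076035   0.         312.33980951]
 [  0.         346.40076035 240.91676413]
 [  0.           0.           1.        ]] [-0.01343374  0.          0.          0.          0.        ] [ 0.27334799 -0.54139163  0.38502086] [-0.2530366   0.181974   -1.23021896]
die_steel []
die_brass []
caliper []
fixed_jaw []
moving_jaw []
stud_top []
seat []
lever_pad []
```

View pics/a_side.png

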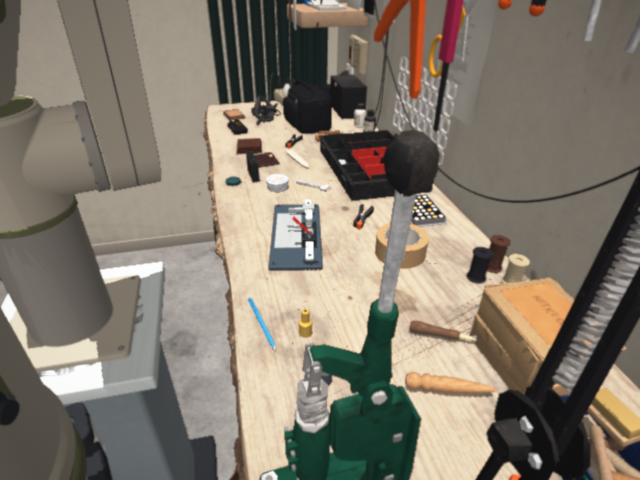

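View pics/a_top.png

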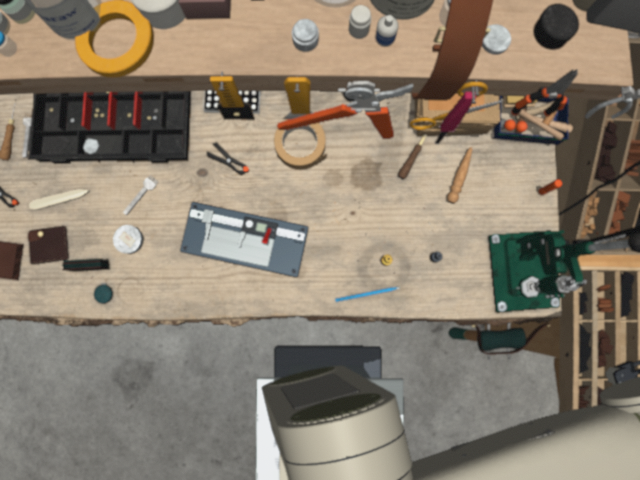

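View pics/a_wrist.png

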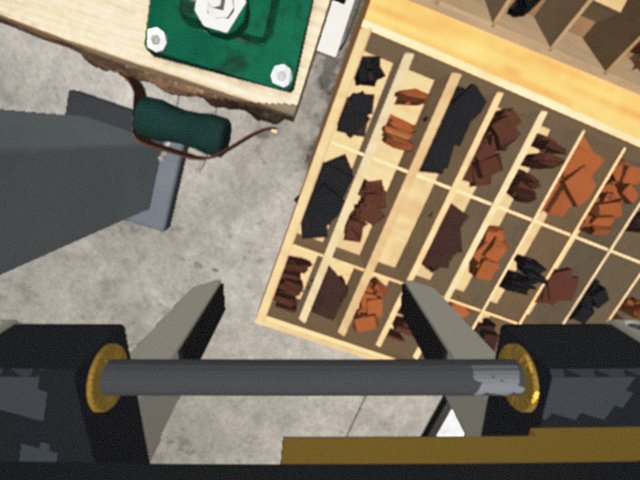

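```bash
cat > h.py <<'E'
from plant import *
import cv2, numpy as np
from scipy.spatial.transform import Rotation as Rn
def ray(p,uv):
    uv=np.asarray(uv,float).reshape(-1,1,2)
    n=cv2.undistortPoints(uv,np.array(p["K"]),np.array(p["D"])).reshape(-1,2)
    d=np.c_[n[:,0],-n[:,1],-np.ones(len(n))]
    return np.array(p["xyz"]),Rn.from_rotvec(p["attitude"]).apply(d)
def onz(p,uv,z):
    o,d=ray(p,uv); s=(z-o[2])/d[:,2]; return o+d*s[:,None]
def proj(p,X):
    X=np.asarray(X,float).reshape(-1,3)
    c=Rn.from_rotvec(p["attitude"]).inv().apply(X-np.array(p["xyz"]))
    c=c*[1,-1,-1]
    return cv2.projectPoints(c.reshape(-1,1,3),np.zeros(3),np.zeros(3),np.array(p["K"]),np.array(p["D"]))[0].reshape(-1,2)
def save(p,n,box=None,s=1,pts=None):
    im=p["pixels"][:,:,::-1].copy()
    if box: 
        x0,y0,x1,y1=box; im=im[y0:y1,x0:x1]
    else: x0=y0=0
    im=cv2.resize(im,None,fx=s,fy=s,interpolation=cv2.INTER_CUBIC)
    if pts is not None:
        for u,v in pts: cv2.circle(im,(int((u-x0+.5)*s),int((v-y0+.5)*s)),3,(0,255,0),1)
    cv2.imwrite("pics/"+n+".png",im)
def st():
    s=read_state(); R=Rn.from_rotvec(s["orientation"])
    yaw=np.degrees(np.arctan2(R.as_matrix()[1,0],R.as_matrix()[0,0]))
    print("t",round(s["t"],2),"tcp",np.round(s["tool_pos"],4),"yaw",round(yaw,2),"z",np.round(R.as_matrix()[:,2],4),"F",np.round(s["force"],1),"op",round(s["opening"],4),"q",np.round(s["q"],2))
    return s
def rel(X):
    s=read_state(); return Rn.from_rotvec(s["orientation"]).inv().apply(np.array(X)-s["tool_pos"])*100
E
python3 - <<'E'
from h import *
p=read_camera("top")
m=masks_of(p,"caliper"); print([(d["p"],d["mask"].sum()) for d in m])
mk=m[0]["mask"].astype(np.uint8)
c=max(cv2.findContours(mk,cv2.RETR_EXTERNAL,cv2.CHAIN_APPROX_NONE)[0],key=cv2.contourArea).reshape(-1,2)
w=onz(p,c,0.012)[:,:2]
(r,sz,a)=cv2.minAreaRect((w*1000).astype(np.float32)); print(r,sz,a)
save(p,"b_top",(170,180,330,290),5,cv2.boxPoints((r,sz,a)) if 0 else proj(p,np.c_[cv2.boxPoints((r,sz,a))/1000,[.012]*4]))
save(p,"b_die",(360,230,460,290),8)
for n in ["die_steel","die_brass"]:
    for d in masks_of(p,n):
        ys,xs=np.nonzero(d["mask"]); print(n,d["p"],xs.mean(),ys.mean(),len(xs),xs.min(),xs.max(),ys.min(),ys.max(), onz(p,[[xs.mean(),ys.mean()]],0.035))
E
```

```text
[(0.7, np.int64(6448)), (0.44, np.int64(115))]
(453.40728759765625, 190.65261840820312) (269.6876525878906, 120.15354919433594) 78.16238403320312
die_brass 0.52 386.0689655172414 259.8965517241379 87 381 391 255 265 [[ 0.40679983 -0.11929657  0.035     ]]
```

View pics/b_top.png

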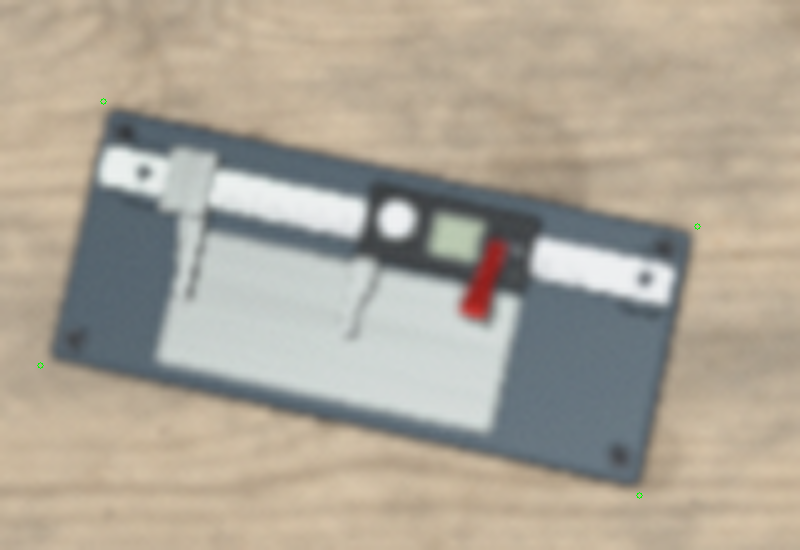

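View pics/b_die.png

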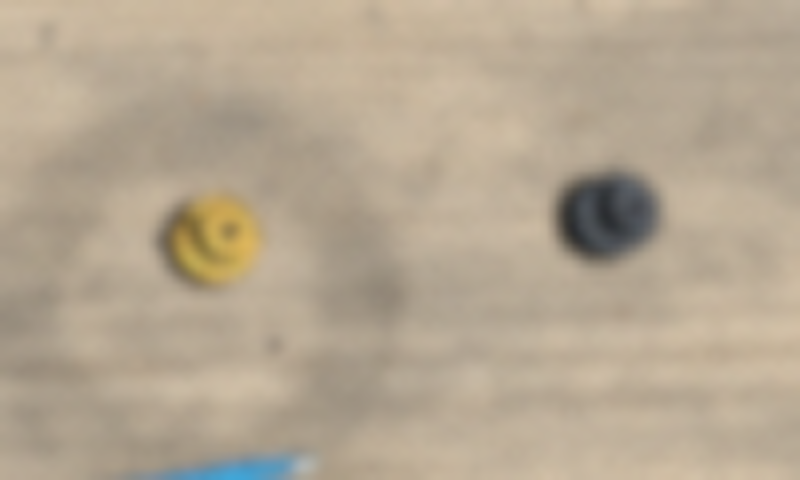

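{"method": "drive_tool", "body": {"plan": [{"claw": 0, "linear": [1.1, -5.1, -2], "angular": [0, 0, 0]}, {"claw": 0, "linear": [1.1, -5.1, -2], "angular": [0, 0, 0]}, {"claw": 0, "linear": [1.1, -5.1, -2], "angular": [0, 0, 0]}, {"claw": 0, "linear": [1.1, -5.1, -2], "angular": [0, 0, 0]}, {"claw": 0, "linear": [4.2, -2.2, 0], "angular": [0, 0, 0]}, {"claw": 0, "linear": [4.2, -2.2, 0], "angular": [0, 0, 0]}, {"claw": 0, "linear": [4.2, -2.2, 0], "angular": [0, 0, 0]}, {"claw": 0, "linear": [4.2, -2.2, 0], "angular": [0, 0, 0]}, {"claw": 0, "linear": [0, 0, 0], "angular": [0, 0, 0]}]}}

```text
t: 2.68
tool_pos: [0.3024, -0.22, 0.2989]
orientation: [3.097, 0.527, 0.001]
force: [0.3, -0.5, 0.2]
opening: 0.093
```

```bash
python3 - <<'E'
from h import *
st()
p=read_camera("top")
print(onz(p,[[360+630/8-.5,230+205/8-.5],[360+232/8-.5,230+230/8-.5]],0.055))
c=np.array([[112,110],[692,232],[637,486],[52,357]])/5+[170,180]-.5
w=onz(p,c,.012); print(w, w.mean(0)); d=w[0]+w[3]-w[1]-w[2]; print(np.degrees(np.arctan2(-d[0],d[1])),np.linalg.norm(d)/2)
p=read_camera("wrist"); save(p,"c_wrist"); print(p["xyz"],p["attitude"])
E
```

```text
t 2.67 tcp [ 0.3024 -0.22    0.2989] yaw 19.32 z [ 0.001  0.    -1.   ] F [ 0.3 -0.5  0.2] op 0.093 q [-0.77 -0.53  1.92  0.    1.75  0.47]
[[ 0.41575052 -0.22799621  0.055     ]
 [ 0.40889299 -0.1223301   0.055     ]]
[[0.53598714 0.30630726 0.012     ]
 [0.48229358 0.04881243 0.012     ]
 [0.37118973 0.07197931 0.012     ]
 [0.42608836 0.32993695 0.012     ]] [0.4538897  0.18925899 0.012     ]
-11.896734379226134 0.2633835208064586
[ 0.37917886 -0.19500845  0.46518292] [-0.25354007  0.18097335 -1.2263985 ]
```

View pics/c_wrist.png

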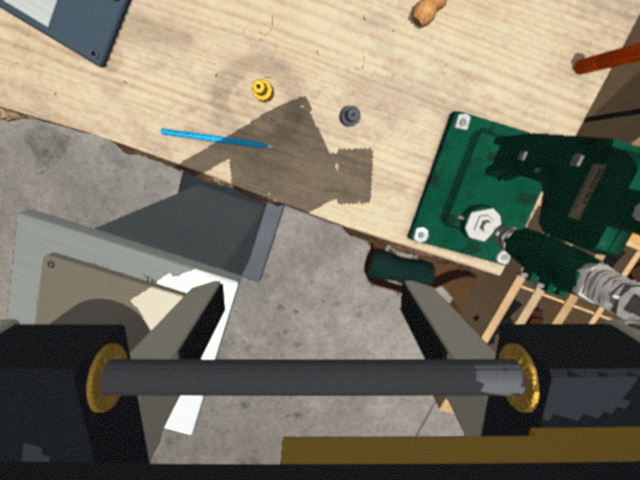

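{"method": "drive_tool", "body": {"plan": [{"claw": 0, "linear": [0, 0, 0], "angular": [0, 0, -10.1]}, {"claw": 0, "linear": [0, 0, 0], "angular": [0, 0, -10.1]}, {"claw": 0, "linear": [0, 0, 0], "angular": [0, 0, -10.1]}, {"claw": 0, "linear": [0, 0, 0], "angular": [0, 0, -10.1]}, {"claw": 0, "linear": [0, 0, 0], "angular": [0, 0, -10.1]}, {"claw": 0, "linear": [0, 0, 0], "angular": [0, 0, -10.1]}, {"claw": 0, "linear": [0, 0, 0], "angular": [0, 0, -10.1]}, {"claw": 0, "linear": [-0.2, 3.8, 3.3], "angular": [0, 0, 0]}, {"claw": 0, "linear": [-0.3, 3.8, 3.3], "angular": [0, 0, 0]}, {"claw": 0, "linear": [-0.3, 3.7, 3.4], "angular": [0, 0, 0]}, {"claw": 0, "linear": [0, 0, 0], "angular": [0, 0, 0]}, {"claw": 0, "linear": [0, 0, 0], "angular": [0, 0, 0]}]}}

```text
t: 4.28
tool_pos: [0.4128, -0.2318, 0.1992]
orientation: [-2.229, -2.214, 0.001]
force: [0.5, -1.1, 0.6]
opening: 0.0926
```

```bash
python3 - <<'E'
from h import *
s=st()
p=read_camera("wrist"); 
for l in ["die_steel","die_brass"]:
    print(l,[(np.round(d["at"],4),round(d["p"],2)) for d in search_frame(p,l)[:2]])
pts=proj(p,[[.4157,-.228,.055],[.4157,-.228,0],s["tool_pos"]]); print(pts)
save(p,"d_wrist",pts=pts)
E
```

```text
t 4.28 tcp [ 0.4128 -0.2318  0.1992] yaw 89.63 z [-5.e-04 -2.e-04 -1.e+00] F [ 0.5 -1.1  0.6] op 0.0926 q [-0.62 -0.21  1.85 -0.    1.5  -0.61]
die_steel []
die_brass [(array([ 0.4104, -0.1251,  0.027 ]), 0.77)]
[[313.61124213 223.38285843]
 [313.42798872 211.12486215]
 [309.22411988 296.03835175]]
```

View pics/d_wrist.png

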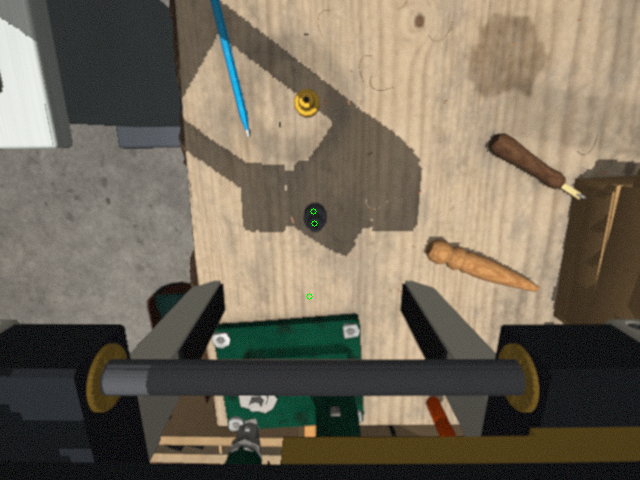

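```bash
python3 - <<'E'
from h import *
p=read_camera("wrist"); 
im=cv2.convertScaleAbs(p["pixels"],alpha=2.5); p2=dict(p,pixels=im)
save(p2,"e_wrist",(285,190,345,245),10)
E
```

```text
(no output)
```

View pics/e_wrist.png

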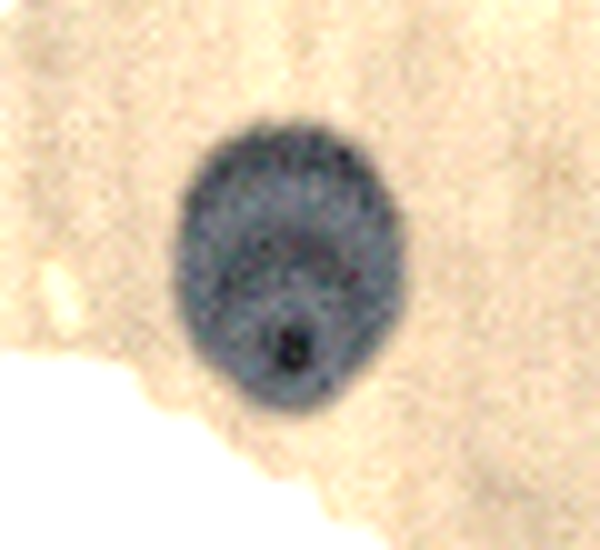

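{"method": "drive_tool", "body": {"plan": [{"claw": 0.5, "linear": [0.3, 0.3, 5], "angular": [0, 0, 0]}, {"claw": 0.5, "linear": [0, 0, 5], "angular": [0, 0, 0]}, {"claw": 0.5, "linear": [0, 0, 4], "angular": [0, 0, 0]}, {"claw": 0.5, "linear": [0, 0, 0], "angular": [0, 0, 0]}, {"claw": 0.5, "linear": [0, 0, 0], "angular": [0, 0, 0]}], "newtons": 20}}

```text
t: 5.1
tool_pos: [0.4178, -0.2287, 0.061]
orientation: [2.225, 2.214, 0.001]
force: [-0.9, 0.1, 0.7]
opening: 0.0486
```

```bash
python3 - <<'E'
from h import *
s=st(); print(rel([.4157,-.2285,.033]))
p=read_camera("wrist"); save(p,"f_wrist")
print(proj(p,[.4157,-.2285,.055]))
E
```

```text
t 5.1 tcp [ 0.4178 -0.2287  0.061 ] yaw 89.7 z [ 0.0024 -0.0017 -1.    ] F [-0.9  0.1  0.7] op 0.0486 q [-0.61 -0.07  1.99 -0.    1.22 -0.6 ]
[ 0.02140119 -0.21866821  2.7988795 ]
[[305.39231783 290.89445346]]
```

View pics/f_wrist.png

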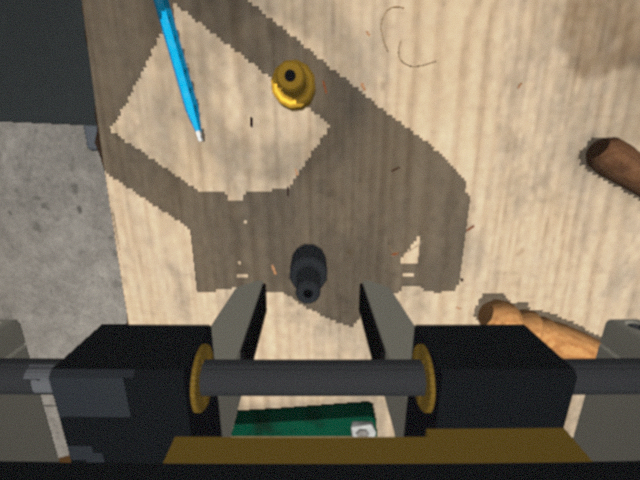

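{"method": "drive_tool", "body": {"plan": [{"claw": 0.5, "linear": [0, -0.1, 1.4], "angular": [0, 0, 0]}, {"claw": 0.5, "linear": [0, 0, 1.4], "angular": [0, 0, 0]}, {"claw": 0.5, "linear": [0, 0, 0], "angular": [0, 0, 0]}, {"claw": 0.5, "linear": [0, 0, 0], "angular": [0, 0, 0]}, {"claw": 1, "linear": [0, 0, 0], "angular": [0, 0, 0]}, {"claw": 1, "linear": [0, 0, 0], "angular": [0, 0, 0]}, {"claw": 1, "linear": [0, 0, 0], "angular": [0, 0, 0]}, {"claw": 1, "linear": [0, 0, 0], "angular": [0, 0, 0]}, {"claw": 1, "linear": [0, 0, 0], "angular": [0, 0, 0]}]}}

```text
t: 6.28
tool_pos: [0.4158, -0.2278, 0.0307]
orientation: [2.227, 2.216, 0.0]
force: [0.7, -0.5, -0.2]
opening: 0.0135
```

```bash
python3 - <<'E'
from h import *
s=st()
p=read_camera("wrist"); save(p,"g_wrist")
E
```

```text
t 6.28 tcp [ 0.4158 -0.2278  0.0307] yaw 89.71 z [ 1.e-04 -1.e-04 -1.e+00] F [ 0.7 -0.5 -0.2] op 0.0135 q [-0.61 -0.03  2.01 -0.    1.16 -0.6 ]
```

View pics/g_wrist.png

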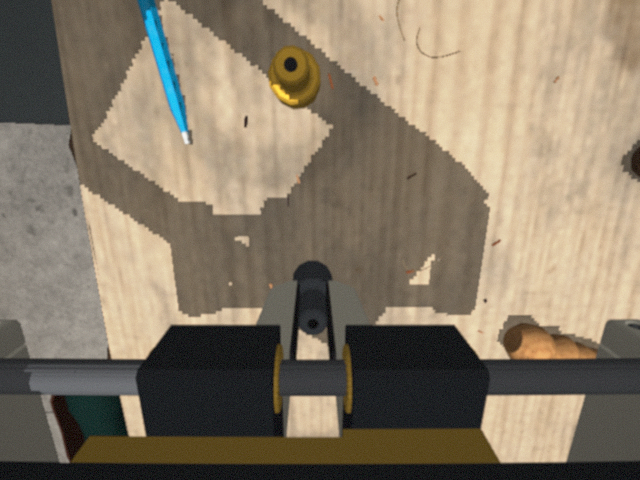

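{"method": "drive_tool", "body": {"plan": [{"claw": 1, "linear": [0, 0, -3], "angular": [0, 0, 0]}, {"claw": 1, "linear": [0, 0, -5], "angular": [0, 0, 0]}, {"claw": 1, "linear": [0, 0, -6], "angular": [0, 0, 0]}, {"claw": 1, "linear": [4, 0.4, -4.5], "angular": [0, 0, 0]}, {"claw": 1, "linear": [6, 0.4, 0], "angular": [0, 0, 0]}, {"claw": 1, "linear": [6, 0.4, 0], "angular": [0, 0, 0]}, {"claw": 1, "linear": [6, 0.4, 0], "angular": [0, 0, 0]}, {"claw": 1, "linear": [6, 0.4, 0], "angular": [0, 0, 0]}, {"claw": 1, "linear": [6, 0.4, 0], "angular": [0, 0, 0]}, {"claw": 1, "linear": [3, 0, 0], "angular": [0, 0, 5.8]}, {"claw": 1, "linear": [0, 0, 0], "angular": [0, 0, 5.8]}, {"claw": 1, "linear": [0, 0, 0], "angular": [0, 0, 0]}]}}

```text
t: 7.82
tool_pos: [0.4413, 0.1425, 0.2153]
orientation: [-2.438, -1.981, 0.001]
force: [0.6, -0.4, -0.3]
opening: 0.0137
```

{"method": "drive_tool", "body": {"plan": [{"claw": 1, "linear": [0, 0, 0], "angular": [0, 0, 0]}, {"claw": 1, "linear": [0, 0, 0], "angular": [0, 0, 0]}]}}

```text
t: 8.07
tool_pos: [0.4417, 0.1417, 0.2156]
orientation: [-2.439, -1.98, 0.0]
force: [-0.0, -0.0, -0.5]
opening: 0.0137
```

```bash
cat >> h.py <<'E'
def T(x,y,z=0,c=(.4537,.190),yaw=-11.9):
    a=np.radians(yaw); return np.array([c[0]+x*np.cos(a)-y*np.sin(a),c[1]+x*np.sin(a)+y*np.cos(a),z])
E
python3 - <<'E'
from h import *
s=st()
p=read_camera("wrist")
pts=proj(p,[T(.058,.134,.012),T(-.058,.134,.012),T(.058,-.134,.012),T(-.058,-.134,.012),T(.03,.075,.03),T(-.02,.075,.03)])
save(p,"i_wrist",pts=pts);print(pts)
for l in ["caliper","fixed_jaw","moving_jaw","stud_top","lever_pad"]:
    print(l,[(np.round(d["at"],4),round(d["p"],2)) for d in search_frame(p,l)[:2]])
E
```

```text
t 8.07 tcp [0.4417 0.1417 0.2156] yaw 78.13 z [-0.  0. -1.] F [-0.  -0.  -0.5] op 0.0137 q [ 0.2  -0.25  1.85  0.    1.53  0.41]
[[373.92167821  23.25130762]
 [250.88064557  23.26454243]
 [362.4131865  285.256088  ]
 [262.45094948 285.28522445]
 [344.36548943  88.08806659]
 [291.12293605  88.0864231 ]]
caliper [(array([0.4586, 0.2174, 0.0109]), 0.56)]
fixed_jaw [(array([0.4918, 0.2696, 0.0345]), 0.74), (array([0.4719, 0.1567, 0.0395]), 0.24)]
moving_jaw [(array([0.4757, 0.164 , 0.0373]), 0.66)]
stud_top [(array([0.4785, 0.1718, 0.0333]), 0.78)]
lever_pad [(array([0.4525, 0.1365, 0.0715]), 0.87), (array([0.4766, 0.1655, 0.0379]), 0.34)]
```

View pics/i_wrist.png

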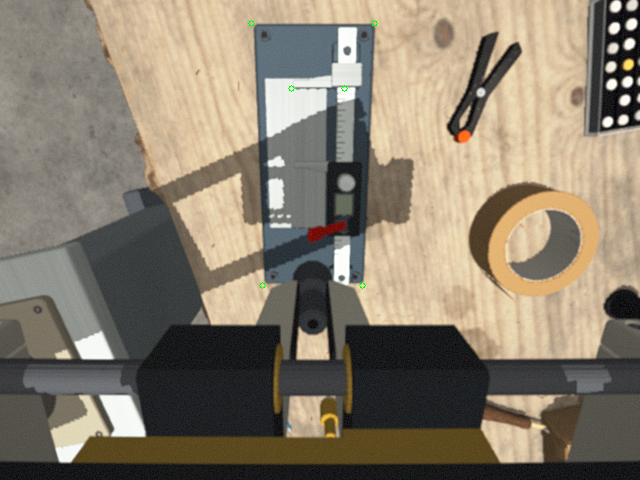

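```bash
python3 - <<'E'
from h import *
p=read_camera("wrist")
im=cv2.convertScaleAbs(p["pixels"],alpha=1.6); p2=dict(p,pixels=im)
save(p2,"j_wrist",(240,10,390,160),4)
save(p2,"k_wrist",(240,140,390,290),4)
E
```

```text
(no output)
```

View pics/j_wrist.png

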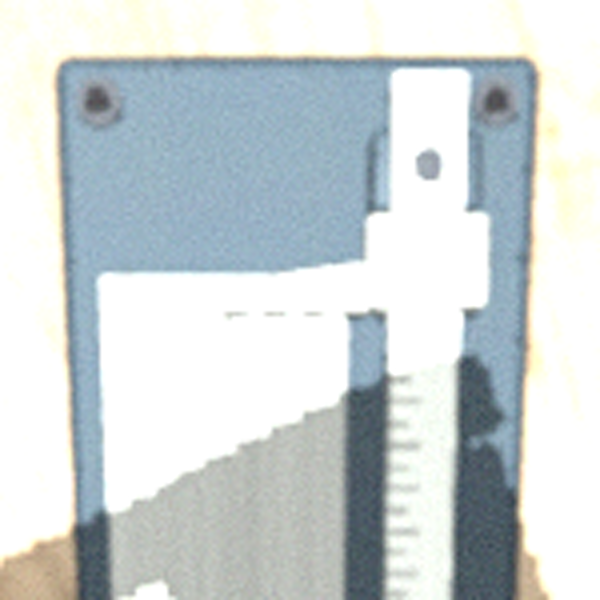

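View pics/k_wrist.png

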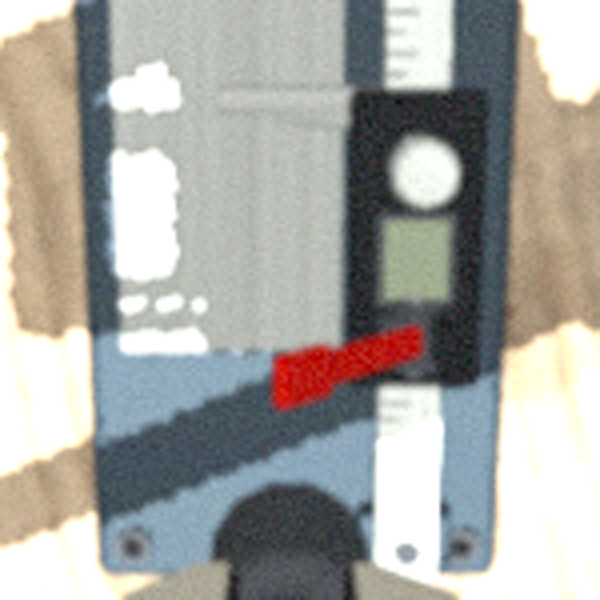

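```bash
python3 - <<'E'
from h import *
from scipy.optimize import least_squares
s=st()
p=read_camera("wrist")
im=cv2.convertScaleAbs(p["pixels"],alpha=2.5); p2=dict(p,pixels=im)
q=s["tool_pos"]+[0,0,.0245]
pts=proj(p,q);print(pts)
save(p2,"l_wrist",(280,250,345,340),6,pts)
obs=np.array([[254,24],[373.7,24.5],[265.2,282.5],[363,282.7]])
M=np.array([[-.058,.134],[.058,.134],[-.058,-.134],[.058,-.134]])
def f(v): return (proj(p,[T(a*v[3],b*v[3],.012,(v[0],v[1]),v[2]) for a,b in M])-obs).ravel()
r=least_squares(f,[.4537,.19,-11.9,1],x_scale=[.01,.01,1,.01]);print(r.x,r.fun.round(1))
c=r.x[:2];yw=r.x[2]
def back(uv,z):
    X=onz(p,[uv],z)[0][:2]-c; a=np.radians(yw); return np.array([X[0]*np.cos(a)+X[1]*np.sin(a),-X[0]*np.sin(a)+X[1]*np.cos(a)])
cr=lambda x,y,o:(240+x/4-.5,o+y/4-.5)
print("fixed face",back(cr(310,312,10),.03),"moving face",back(cr(300,88,140),.03),"knob",back(cr(425,172,140),.059),"lever pad mid",back(cr(285,380,140),.082),"head +y edge",back(cr(420,90,140),.036),"beam",back(cr(430,350,10),.029))
E
```

```text
t 8.43 tcp [0.4417 0.142  0.2156] yaw 78.11 z [ 0.  0. -1.] F [-0.1  0.  -1. ] op 0.0136 q [ 0.2  -0.24  1.85  0.    1.53  0.41]
[[308.80562979 320.13769713]]
[  0.45556662   0.19132935 -11.85567175   0.98283568] [-0.4  0.5  0.7 -0.1 -0.5 -0.1  0.2 -0.4]
fixed face [0.00276175 0.07417643] moving face [0.00044146 0.00618135] knob [ 0.02924153 -0.01097025] lever pad mid [-0.00323395 -0.05454643] head +y edge [0.0297139 0.00607  ] beam [0.03124069 0.06594264]
```

View pics/l_wrist.png

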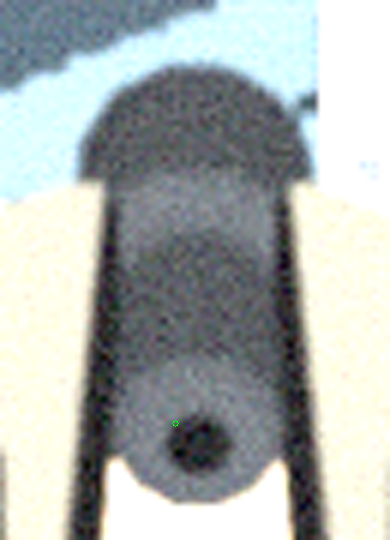

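```bash
sed -i 's/c=(.4537,.190),yaw=-11.9/c=(.4540,.1908),yaw=-11.88/' h.py; python3 - <<'E'
from h import *
s=st();print(rel(T(-.004,.053,.0435)), T(-.004,.053,.0435))
E
```

```text
t 8.47 tcp [0.4417 0.1421 0.2157] yaw 78.11 z [ 0.  0. -1.] F [ 0.2  0.3 -0.4] op 0.0135 q [ 0.2  -0.24  1.85  0.    1.53  0.41]
[10.32175494 -0.1969782  17.21627349] [0.46099639 0.24348824 0.0435    ]
```

{"method": "drive_tool", "body": {"plan": [{"claw": 1, "linear": [5.2, -0.1, 0], "angular": [0, 0, 0]}, {"claw": 1, "linear": [5.1, -0.1, 2], "angular": [0, 0, 0]}, {"claw": 1, "linear": [0, 0, 6], "angular": [0, 0, 0]}, {"claw": 1, "linear": [0, 0, 4], "angular": [0, 0, 0]}, {"claw": 1, "linear": [0, 0, 0], "angular": [0, 0, 0]}, {"claw": 1, "linear": [0, 0, 0], "angular": [0, 0, 0]}, {"claw": 1, "linear": [0, 0, 0], "angular": [0, 0, 0]}]}}

```text
t: 9.35
tool_pos: [0.4628, 0.244, 0.0985]
orientation: [2.439, 1.978, 0.007]
force: [-0.8, 0.5, -0.3]
opening: 0.0133
```

```bash
python3 - <<'E'
from h import *
s=st();print(rel(T(-.004,.053,.0435)))
p=read_camera("wrist");save(p,"m_wrist",(160,120,480,360),2.5)
p=read_camera("side");save(p,"m_side",(250,180,350,280),6)
p=read_camera("top");save(p,"m_top",(170,180,330,290),5)
E
```

```text
t 9.35 tcp [0.4628 0.244  0.0985] yaw 78.09 z [ 0.0042  0.0017 -1.    ] F [-0.8  0.5 -0.3] op 0.0133 q [ 0.39  0.01  1.84 -0.    1.29  0.59]
[-0.09753554 -0.19081201  5.50021971]
```

View pics/m_wrist.png

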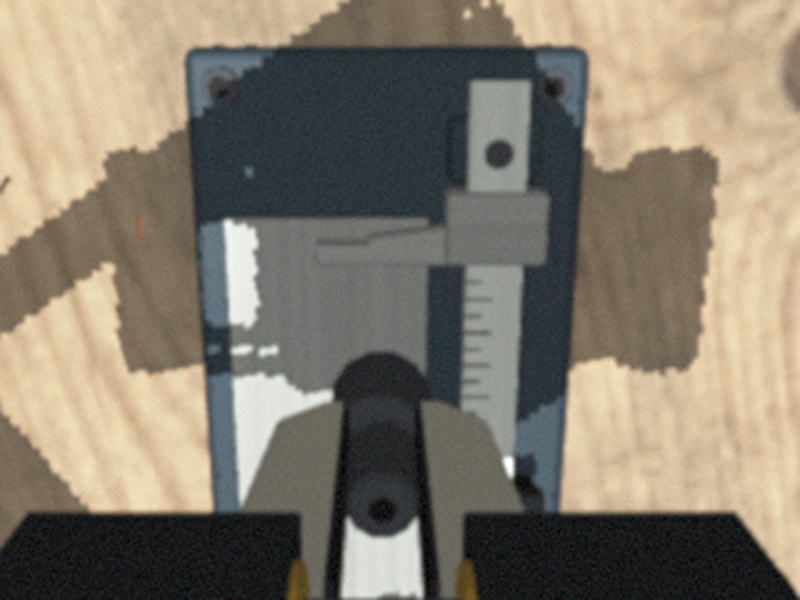

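View pics/m_side.png

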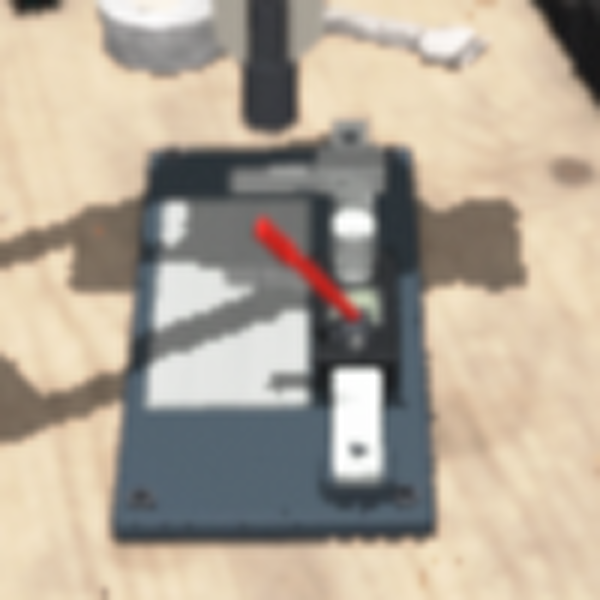

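View pics/m_top.png

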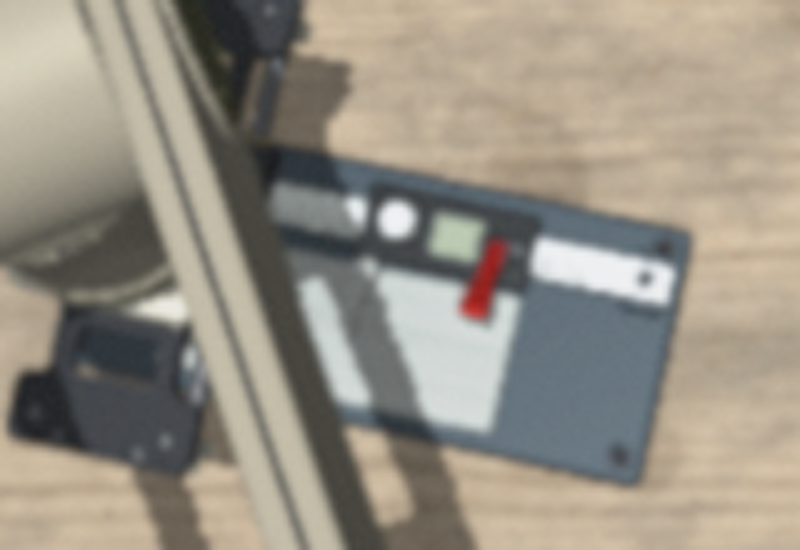

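{"method": "drive_tool", "body": {"plan": [{"claw": 1, "linear": [0, 0, 2.5], "angular": [0, 0, 0]}, {"claw": 1, "linear": [0, 0, 1.5], "angular": [0, 0, 0]}, {"claw": 1, "linear": [0, 0, 0.7], "angular": [0, 0, 0]}, {"claw": 1, "linear": [0, 0, 0], "angular": [0, 0, 0]}, {"claw": 1, "linear": [0, 0, 0], "angular": [0, 0, 0]}, {"claw": 1, "linear": [0, 0, 0], "angular": [0, 0, 0]}]}}

```text
t: 10.25
tool_pos: [0.4614, 0.2436, 0.0494]
orientation: [2.439, 1.979, 0.002]
force: [0.7, -0.1, -1.6]
opening: 0.0137
```

```bash
python3 - <<'E'
from h import *
s=st();print(rel(T(-.004,.053,.0425)))
E
```

```text
t 10.25 tcp [0.4614 0.2436 0.0494] yaw 78.11 z [ 1.1e-03  5.0e-04 -1.0e+00] F [ 0.7 -0.1 -1.6] op 0.0137 q [0.39 0.07 1.87 0.   1.2  0.59]
[-0.02002367 -0.04276411  0.68944716]
```

{"method": "drive_tool", "body": {"plan": [{"claw": 1, "linear": [0, 0, 0.4], "angular": [0, 0, 0]}, {"claw": 1, "linear": [0, 0, 0.1], "angular": [0, 0, 0]}, {"claw": 1, "linear": [0, 0, 0], "angular": [0, 0, 0]}, {"claw": 1, "linear": [0, 0, 0], "angular": [0, 0, 0]}]}}

```text
t: 10.75
tool_pos: [0.4609, 0.2434, 0.0436]
orientation: [-2.44, -1.979, 0.0]
force: [-0.7, 0.5, 0.3]
opening: 0.0134
```

{"method": "drive_tool", "body": {"plan": [{"claw": 1, "linear": [0, 0, 0.1], "angular": [0, 0, 0]}, {"claw": 1, "linear": [0, 0, 0], "angular": [0, 0, 0]}]}}

```text
t: 11.0
tool_pos: [0.461, 0.2434, 0.0427]
orientation: [2.44, 1.979, 0.0]
force: [0.6, -0.1, -1.0]
opening: 0.0135
```

{"method": "drive_tool", "body": {"plan": [{"claw": 1, "linear": [0, 0, 0.05], "angular": [0, 0, 0]}, {"claw": 1, "linear": [0, 0, 0], "angular": [0, 0, 0]}]}}

```text
t: 11.25
tool_pos: [0.4611, 0.2435, 0.0426]
orientation: [2.439, 1.979, 0.001]
force: [-2.1, -0.4, 5.0]
opening: 0.0134
```

Contact with the seat (5 N up). Release just enough, then rise.

{"method": "drive_tool", "body": {"plan": [{"claw": 0.6, "linear": [0, 0, 0], "angular": [0, 0, 0]}, {"claw": 0.6, "linear": [0, 0, 0], "angular": [0, 0, 0]}, {"claw": 0.6, "linear": [0, 0, 0], "angular": [0, 0, 0]}, {"claw": 0.6, "linear": [0, 0, -1.5], "angular": [0, 0, 0]}, {"claw": 0.6, "linear": [0, 0, -3], "angular": [0, 0, 0]}, {"claw": 0.6, "linear": [0, 0, -4], "angular": [0, 0, 0]}, {"claw": 0.6, "linear": [0, 0, -2], "angular": [0, 0, 0]}, {"claw": 0.6, "linear": [0, 0, 0], "angular": [0, 0, 0]}]}}

```text
t: 12.25
tool_pos: [0.4625, 0.2441, 0.1502]
orientation: [2.438, 1.979, 0.008]
force: [0.4, -0.1, -0.1]
opening: 0.0371
```

```bash
python3 - <<'E'
from h import *
s=st();print(rel(T(.03,-.012,.13)))
p=read_camera("wrist");save(p,"n_wrist",(160,120,480,360),2.5)
p=read_camera("side");save(p,"n_side",(250,180,350,280),6)
E
```

```text
t 12.25 tcp [0.4625 0.2441 0.1502] yaw 78.11 z [ 0.0048  0.002  -1.    ] F [ 0.4 -0.1 -0.1] op 0.0371 q [ 0.39 -0.04  1.79  0.    1.39  0.59]
[-6.59437156  3.25238138  2.01174597]
```

View pics/n_wrist.png

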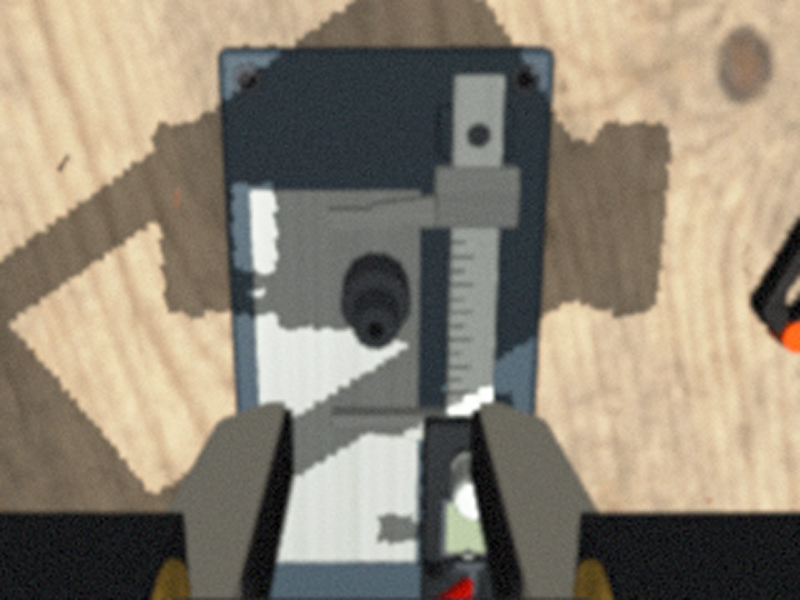

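View pics/n_side.png

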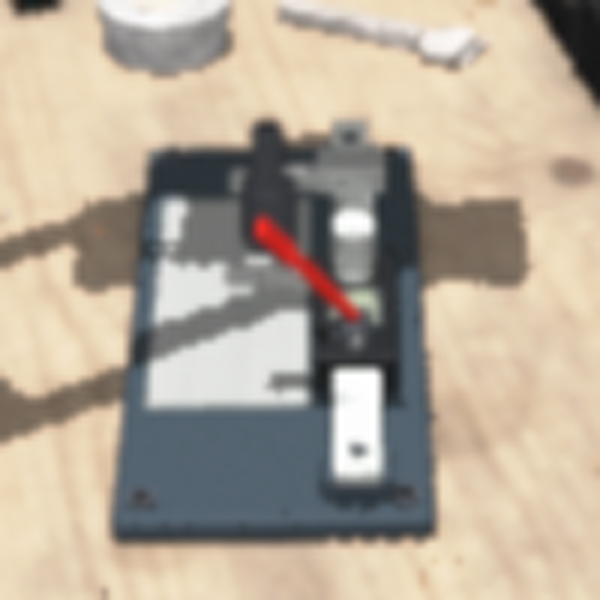

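{"method": "drive_tool", "body": {"plan": [{"claw": 0.6, "linear": [-3.3, 1.6, 0], "angular": [0, 0, 0]}, {"claw": 0.6, "linear": [-3.3, 1.6, 1], "angular": [0, 0, 0]}, {"claw": 0.6, "linear": [0, 0, 2], "angular": [0, 0, 0]}, {"claw": 0.6, "linear": [0, 0, 1], "angular": [0, 0, 0]}, {"claw": 0.6, "linear": [0, 0, 0], "angular": [0, 0, 0]}, {"claw": 0.6, "linear": [0, 0, 0], "angular": [0, 0, 0]}, {"claw": 0.6, "linear": [0, 0, 0], "angular": [0, 0, 0]}], "newtons": 8}}

```text
t: 13.22
tool_pos: [0.479, 0.1726, 0.1079]
orientation: [2.439, 1.98, 0.002]
force: [0.8, 0.6, 0.6]
opening: 0.0376
```

```bash
python3 - <<'E'
from h import *
s=st();print(rel(T(.03,-.0115,.04)))
p=read_camera("wrist");pts=proj(p,[T(.03,-.0115,.059)]);print(pts);save(p,"o_wrist",(160,120,480,360),2.5,pts)
p=read_camera("side");save(p,"o_side",(250,180,350,280),6)
E
```

```text
t 13.22 tcp [0.479  0.1726 0.1079] yaw 78.14 z [ 1.2e-03  3.0e-04 -1.0e+00] F [0.8 0.6 0.6] op 0.0376 q [ 0.25 -0.03  1.87  0.    1.31  0.45]
[0.10928177 0.1685267  6.78932383]
[[312.40022807 262.46167132]]
```

View pics/o_wrist.png

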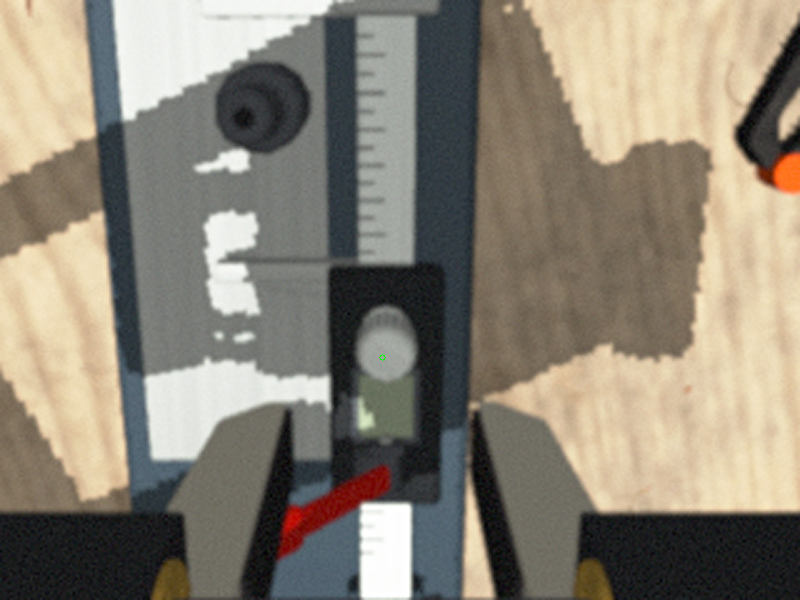

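View pics/o_side.png

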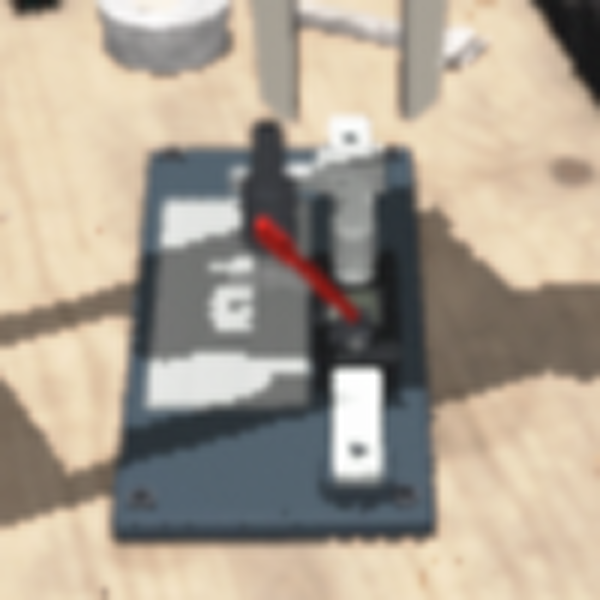

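{"method": "drive_tool", "body": {"plan": [{"claw": 0.6, "linear": [0.25, 0.1, 2.5], "angular": [0, 0, 0]}, {"claw": 0.6, "linear": [0, 0, 2.5], "angular": [0, 0, 0]}, {"claw": 0.6, "linear": [0, 0, 1.0], "angular": [0, 0, 0]}, {"claw": 0.6, "linear": [0, 0, 0], "angular": [0, 0, 0]}, {"claw": 0.6, "linear": [0, 0, 0], "angular": [0, 0, 0]}]}}

```text
t: 13.95
tool_pos: [0.4809, 0.1746, 0.0483]
orientation: [2.439, 1.979, 0.002]
force: [-0.8, 0.9, 1.7]
opening: 0.0371
```

```bash
python3 - <<'E'
from h import *
s=st();print(rel(T(.03,-.010,.041)))
p=read_camera("wrist");save(p,"p_wrist",(160,120,480,360),2.5)
E
```

```text
t 13.95 tcp [0.4809 0.1746 0.0483] yaw 78.11 z [ 1.6e-03  4.0e-04 -1.0e+00] F [-0.8  0.9  1.7] op 0.0371 q [0.25 0.05 1.9  0.   1.19 0.46]
[0.02687333 0.03116433 0.7283466 ]
```

View pics/p_wrist.png

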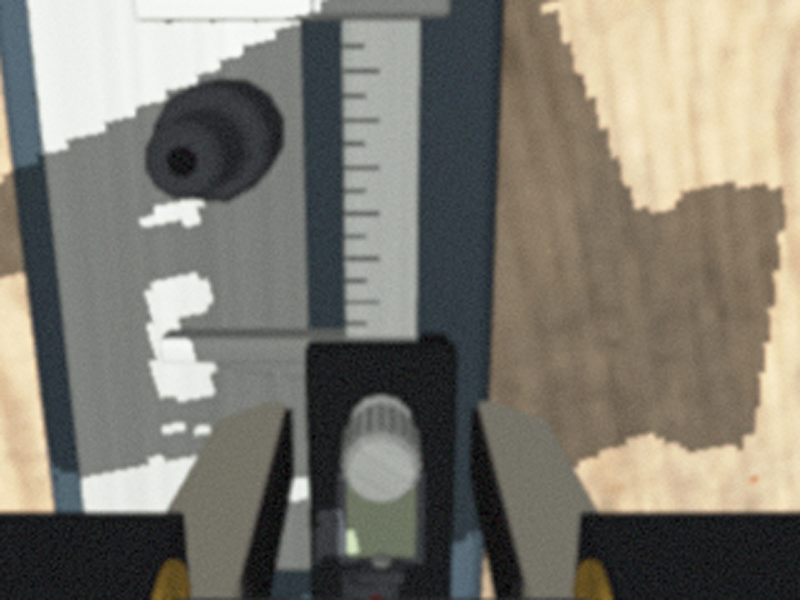

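{"method": "drive_tool", "body": {"plan": [{"claw": 0.6, "linear": [0, 0, 0.4], "angular": [0, 0, 0]}, {"claw": 0.6, "linear": [0, 0, 0.2], "angular": [0, 0, 0]}, {"claw": 0.6, "linear": [0, 0, 0], "angular": [0, 0, 0]}, {"claw": 1, "linear": [0, 0, 0], "angular": [0, 0, 0]}, {"claw": 1, "linear": [0, 0, 0], "angular": [0, 0, 0]}, {"claw": 1, "linear": [0, 0, 0], "angular": [0, 0, 0]}, {"claw": 1, "linear": [0, 0, 0], "angular": [0, 0, 0]}], "newtons": 8}}

```text
t: 14.88
tool_pos: [0.4806, 0.1744, 0.0413]
orientation: [2.439, 1.979, 0.001]
force: [3.9, -1.1, -1.4]
opening: 0.0156
```

```bash
python3 - <<'E'
from h import *
s=st();R=Rn.from_rotvec(s["orientation"]);print("Ftool",R.inv().apply(s["force"]))
p=read_camera("wrist");save(p,"q_wrist",(160,120,480,360),2.5)
E
```

```text
t 14.88 tcp [0.4806 0.1744 0.0413] yaw 78.11 z [ 0.001  0.    -1.   ] F [ 3.9 -1.1 -1.4] op 0.0156 q [ 0.25  0.05  1.91 -0.    1.18  0.46]
Ftool [-0.31413538  4.07099878  1.44244148]
```

View pics/q_wrist.png

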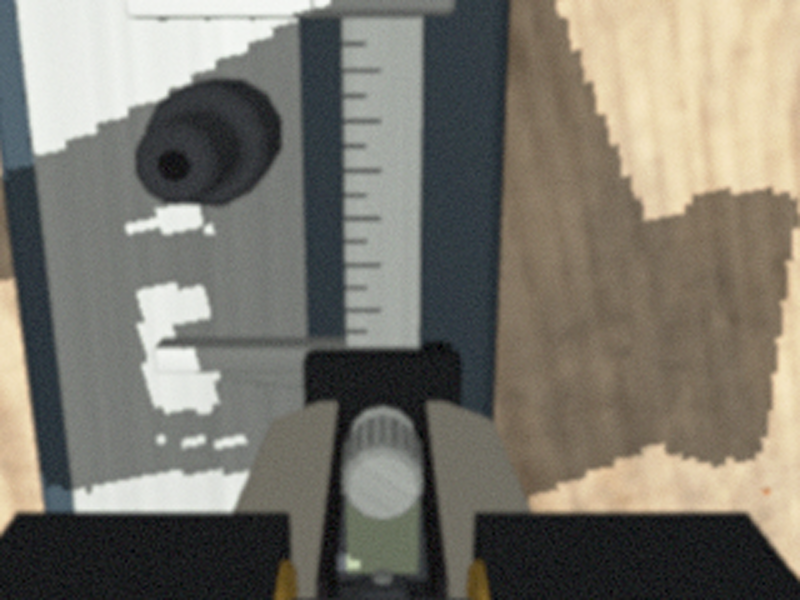

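{"method": "drive_tool", "body": {"plan": [{"claw": 1, "linear": [0.2, 0, 0], "angular": [0, 0, 0]}, {"claw": 1, "linear": [0.3, 0, 0], "angular": [0, 0, 0]}, {"claw": 1, "linear": [0.5, 0, 0], "angular": [0, 0, 0]}, {"claw": 1, "linear": [0.5, 0, 0], "angular": [0, 0, 0]}, {"claw": 1, "linear": [0.5, 0, 0], "angular": [0, 0, 0]}, {"claw": 1, "linear": [0.3, 0, 0], "angular": [0, 0, 0]}, {"claw": 1, "linear": [0, 0, 0], "angular": [0, 0, 0]}, {"claw": 1, "linear": [0, 0, 0], "angular": [0, 0, 0]}]}}

```text
t: 15.92
tool_pos: [0.4852, 0.197, 0.0413]
orientation: [2.439, 1.979, 0.001]
force: [5.1, -1.4, -1.8]
opening: 0.0157
```

```bash
python3 - <<'E'
from h import *
s=st();R=Rn.from_rotvec(s["orientation"]);print("Ftool",R.inv().apply(s["force"]))
p=read_camera("wrist");save(p,"r_wrist",(160,120,480,360),2.5)
E
```

```text
t 15.93 tcp [0.4852 0.197  0.0413] yaw 78.11 z [ 8.e-04  3.e-04 -1.e+00] F [ 5.1 -1.4 -1.8] op 0.0157 q [0.29 0.09 1.87 0.   1.18 0.5 ]
Ftool [-0.27355314  5.30881013  1.75401225]
```

View pics/r_wrist.png

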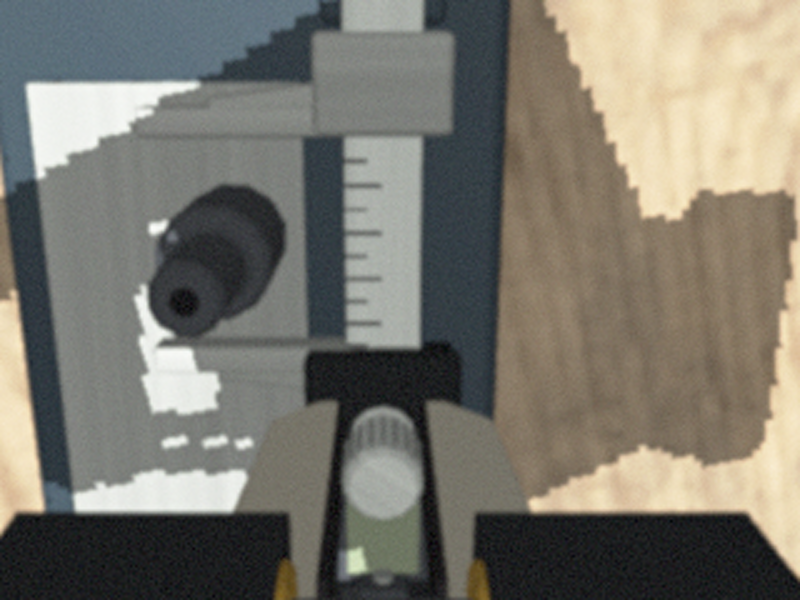

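```bash
python3 - <<'E'
from h import *
p=read_camera("wrist")
a=onz(p,[[160+230/2.5,120+135/2.5],[160+230/2.5,120+340/2.5]],.030);print(a,np.linalg.norm(a[0]-a[1]))
E
```

```text
[[0.46990711 0.26430765 0.03      ]
 [0.45868616 0.22177174 0.03      ]] 0.0439910591561889
```

{"method": "drive_tool", "body": {"plan": [{"claw": 1, "linear": [0.3, 0, 0], "angular": [0, 0, 0]}, {"claw": 1, "linear": [0.3, 0, 0], "angular": [0, 0, 0]}, {"claw": 1, "linear": [0.3, 0, 0], "angular": [0, 0, 0]}, {"claw": 1, "linear": [0.3, 0, 0], "angular": [0, 0, 0]}, {"claw": 1, "linear": [0.3, 0, 0], "angular": [0, 0, 0]}, {"claw": 1, "linear": [0.1, 0, 0], "angular": [0, 0, 0]}, {"claw": 1, "linear": [0, 0, 0], "angular": [0, 0, 0]}, {"claw": 1, "linear": [0, 0, 0], "angular": [0, 0, 0]}]}}

```text
t: 17.02
tool_pos: [0.4884, 0.2121, 0.0412]
orientation: [2.439, 1.979, 0.0]
force: [4.5, -3.3, -0.6]
opening: 0.0158
```

```bash
python3 - <<'E'
from h import *
s=st();R=Rn.from_rotvec(s["orientation"]);print("Ftool",R.inv().apply(s["force"]))
p=read_camera("wrist");save(p,"s_wrist",(160,120,480,360),2.5)
E
```

```text
t 17.02 tcp [0.4884 0.2121 0.0412] yaw 78.1 z [ 4.e-04 -5.e-04 -1.e+00] F [ 4.5 -3.3 -0.6] op 0.0158 q [ 0.31  0.11  1.85 -0.    1.18  0.52]
Ftool [-2.27699577  5.05128522  0.62082984]
```

View pics/s_wrist.png

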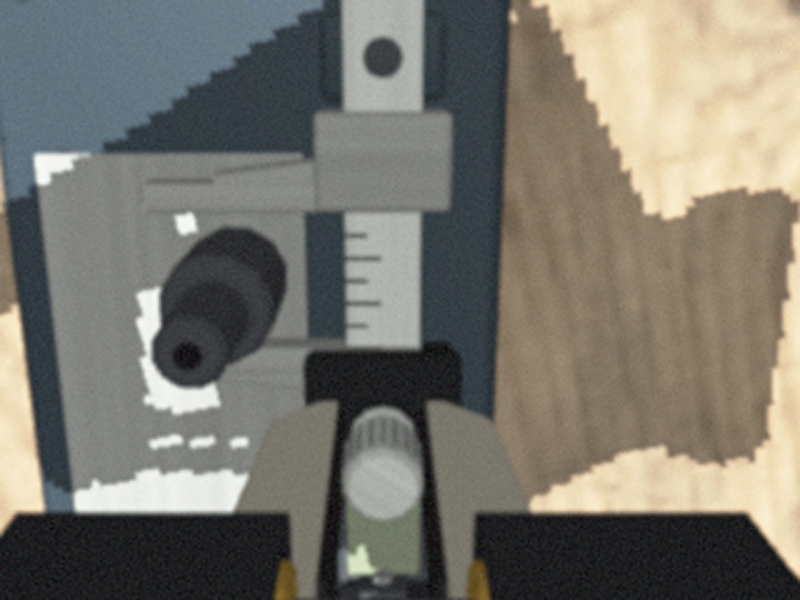

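{"method": "drive_tool", "body": {"plan": [{"claw": 1, "linear": [0.1, 0, 0], "angular": [0, 0, 0]}, {"claw": 1, "linear": [0.1, 0, 0], "angular": [0, 0, 0]}, {"claw": 1, "linear": [0, 0, 0], "angular": [0, 0, 0]}]}}

```text
t: 17.45
tool_pos: [0.4888, 0.214, 0.0412]
orientation: [2.439, 1.979, -0.0]
force: [3.5, -5.0, -1.0]
opening: 0.0156
```

{"method": "drive_tool", "body": {"plan": [{"claw": 1, "linear": [0.05, 0, 0], "angular": [0, 0, 0]}, {"claw": 1, "linear": [0, 0, 0], "angular": [0, 0, 0]}]}}

```text
t: 17.7
tool_pos: [0.4889, 0.2144, 0.0413]
orientation: [2.439, 1.979, -0.0]
force: [4.1, -4.5, -0.9]
opening: 0.0155
```

{"method": "drive_tool", "body": {"plan": [{"claw": 1, "linear": [0.05, 0, 0], "angular": [0, 0, 0]}, {"claw": 1, "linear": [0, 0, 0], "angular": [0, 0, 0]}]}}

```text
t: 17.95
tool_pos: [0.489, 0.2149, 0.0412]
orientation: [2.439, 1.979, -0.0]
force: [4.0, -4.7, -0.2]
opening: 0.0162
```

{"method": "drive_tool", "body": {"plan": [{"claw": 1, "linear": [0.05, 0, 0], "angular": [0, 0, 0]}, {"claw": 1, "linear": [0, 0, 0], "angular": [0, 0, 0]}]}}

```text
t: 18.2
tool_pos: [0.4891, 0.2154, 0.0412]
orientation: [2.439, 1.979, -0.0]
force: [4.2, -4.3, -0.9]
opening: 0.0156
```

```bash
python3 - <<'E'
from h import *
s=st();R=Rn.from_rotvec(s["orientation"]);print("Ftool",R.inv().apply(s["force"]))
p=read_camera("wrist");save(p,"t_wrist",(200,170,340,290),5.5)
E
```

```text
t 18.2 tcp [0.4891 0.2154 0.0412] yaw 78.1 z [ 3.e-04 -8.e-04 -1.e+00] F [ 4.2 -4.3 -0.9] op 0.0156 q [ 0.32  0.12  1.84 -0.    1.18  0.53]
Ftool [-3.30573756  4.98651329  0.93730618]
```

View pics/t_wrist.png

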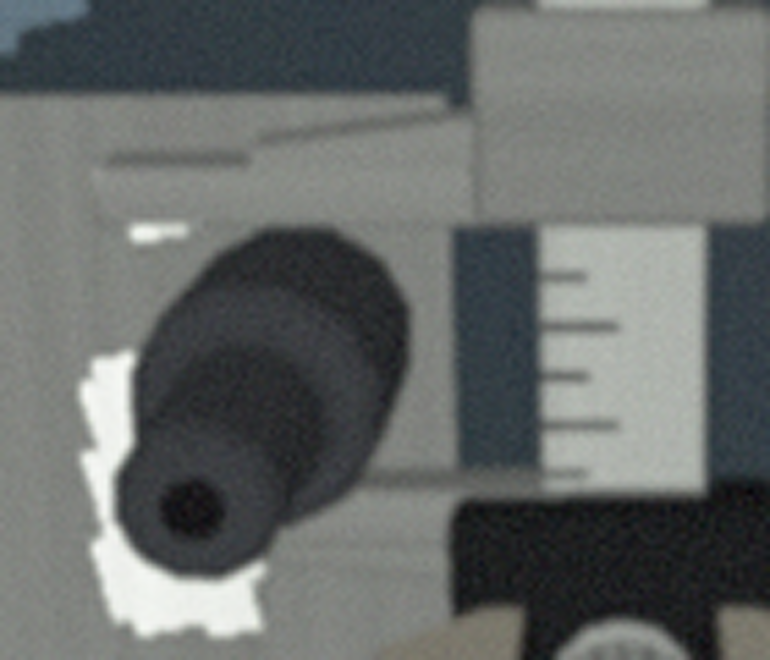

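{"method": "drive_tool", "body": {"plan": [{"claw": 1, "linear": [0.03, 0, 0], "angular": [0, 0, 0]}, {"claw": 1, "linear": [0, 0, 0], "angular": [0, 0, 0]}]}}

```text
t: 18.5
tool_pos: [0.4892, 0.2157, 0.0412]
orientation: [2.439, 1.979, -0.0]
force: [4.6, -4.1, 0.1]
opening: 0.0158
```

{"method": "drive_tool", "body": {"plan": [{"claw": 1, "linear": [0.03, 0, 0], "angular": [0, 0, 0]}, {"claw": 1, "linear": [0, 0, 0], "angular": [0, 0, 0]}]}}

```text
t: 18.75
tool_pos: [0.4892, 0.216, 0.0412]
orientation: [2.439, 1.979, -0.0]
force: [5.0, -4.7, -0.7]
opening: 0.0154
```

{"method": "drive_tool", "body": {"plan": [{"claw": 1, "linear": [0.03, 0, 0], "angular": [0, 0, 0]}, {"claw": 1, "linear": [0, 0, 0], "angular": [0, 0, 0]}]}}

```text
t: 19.0
tool_pos: [0.4893, 0.2162, 0.0412]
orientation: [2.439, 1.979, -0.0]
force: [4.6, -4.8, -0.2]
opening: 0.0157
```

{"method": "drive_tool", "body": {"plan": [{"claw": 1, "linear": [0.03, 0, 0], "angular": [0, 0, 0]}, {"claw": 1, "linear": [0, 0, 0], "angular": [0, 0, 0]}]}}

```text
t: 19.25
tool_pos: [0.4894, 0.2165, 0.0412]
orientation: [2.439, 1.979, -0.0]
force: [3.5, -4.8, -0.5]
opening: 0.0157
```

{"method": "drive_tool", "body": {"plan": [{"claw": 1, "linear": [0.03, 0, 0], "angular": [0, 0, 0]}, {"claw": 1, "linear": [0, 0, 0], "angular": [0, 0, 0]}]}}

```text
t: 19.5
tool_pos: [0.4894, 0.2169, 0.0412]
orientation: [2.439, 1.979, -0.0]
force: [4.1, -3.5, -1.5]
opening: 0.0158
```

```bash
python3 - <<'E'
from h import *
s=st();R=Rn.from_rotvec(s["orientation"]);print("Ftool",R.inv().apply(s["force"]))
p=read_camera("wrist");save(p,"u_wrist",(200,170,340,290),5.5)
E
```

```text
t 19.5 tcp [0.4894 0.2169 0.0412] yaw 78.1 z [ 3.e-04 -8.e-04 -1.e+00] F [ 4.1 -3.5 -1.5] op 0.0158 q [ 0.32  0.12  1.84 -0.    1.18  0.53]
Ftool [-2.621128    4.76277916  1.53827166]
```

View pics/u_wrist.png

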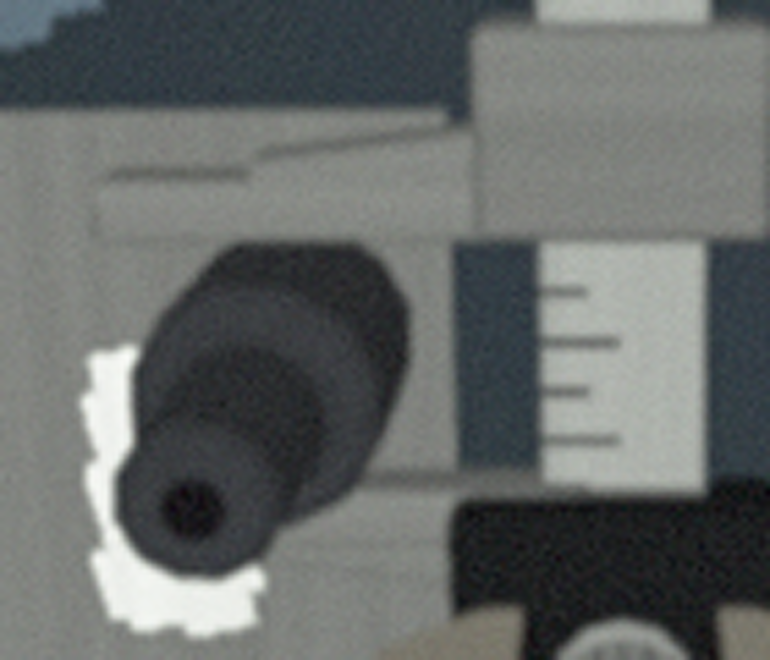

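{"method": "drive_tool", "body": {"plan": [{"claw": 1, "linear": [0.03, 0, 0], "angular": [0, 0, 0]}, {"claw": 1, "linear": [0, 0, 0], "angular": [0, 0, 0]}]}}

```text
t: 19.8
tool_pos: [0.4895, 0.2172, 0.0413]
orientation: [2.439, 1.979, -0.0]
force: [3.8, -3.9, -0.0]
opening: 0.0155
```

{"method": "drive_tool", "body": {"plan": [{"claw": 1, "linear": [0.03, 0, 0], "angular": [0, 0, 0]}, {"claw": 1, "linear": [0, 0, 0], "angular": [0, 0, 0]}]}}

```text
t: 20.05
tool_pos: [0.4895, 0.2174, 0.0412]
orientation: [2.439, 1.979, -0.0]
force: [4.6, -4.9, -0.3]
opening: 0.0157
```

{"method": "drive_tool", "body": {"plan": [{"claw": 1, "linear": [0.03, 0, 0], "angular": [0, 0, 0]}, {"claw": 1, "linear": [0, 0, 0], "angular": [0, 0, 0]}]}}

```text
t: 20.3
tool_pos: [0.4896, 0.2177, 0.0412]
orientation: [2.439, 1.979, -0.0]
force: [3.9, -4.5, 0.4]
opening: 0.0155
```

{"method": "drive_tool", "body": {"plan": [{"claw": 1, "linear": [0.03, 0, 0], "angular": [0, 0, 0]}, {"claw": 1, "linear": [0, 0, 0], "angular": [0, 0, 0]}]}}

```text
t: 20.55
tool_pos: [0.4897, 0.218, 0.0413]
orientation: [2.439, 1.979, -0.0]
force: [4.0, -5.5, -1.4]
opening: 0.0157
```

```bash
python3 - <<'E'
from h import *
s=st();R=Rn.from_rotvec(s["orientation"])
F=[]
for i in range(4):
    p=read_camera("wrist"); F.append(R.inv().apply(read_state()["force"]))
print(np.round(F,1))
save(p,"v_wrist",(200,170,340,290),5.5)
p=read_camera("side");save(p,"v_side",(250,180,350,280),6)
E
```

```text
t 20.55 tcp [0.4897 0.218  0.0413] yaw 78.1 z [ 4.e-04 -8.e-04 -1.e+00] F [ 4.  -5.5 -1.4] op 0.0157 q [ 0.32  0.12  1.84 -0.    1.18  0.53]
[[-3.9  5.2  0.2]
 [-3.   4.7  0.2]
 [-3.3  5.4  0.3]
 [-4.1  5.8  1.7]]
```

View pics/v_wrist.png

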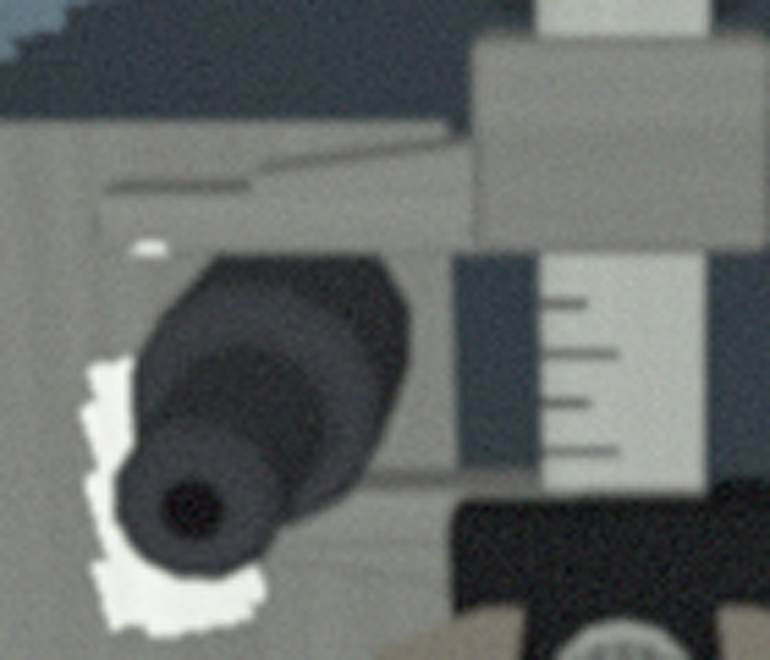

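View pics/v_side.png

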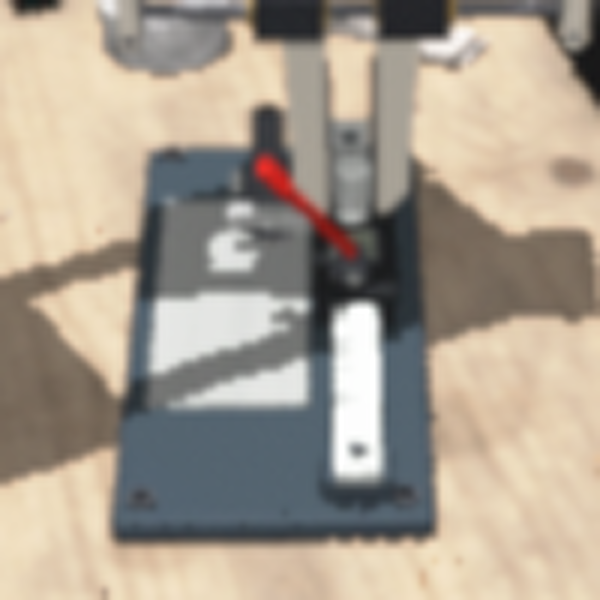

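```bash
python3 - <<'E'
from h import *
p=read_camera("wrist")
c=lambda x,y:[200+x/5.5-.5,170+y/5.5-.5]
a=onz(p,[c(300,252),c(420,490)],.030);print(a)
u=np.array([.2059,.9786]);print((a[0]-a[1])[:2]@u)
im=cv2.convertScaleAbs(p["pixels"],alpha=2.5); save(dict(p,pixels=im),"w_wrist",(210,200,300,290),8)
E
```

```text
[[0.4699338  0.26438879 0.03      ]
 [0.47543043 0.23865364 0.03      ]]
0.02405266516637988
```

View pics/w_wrist.png

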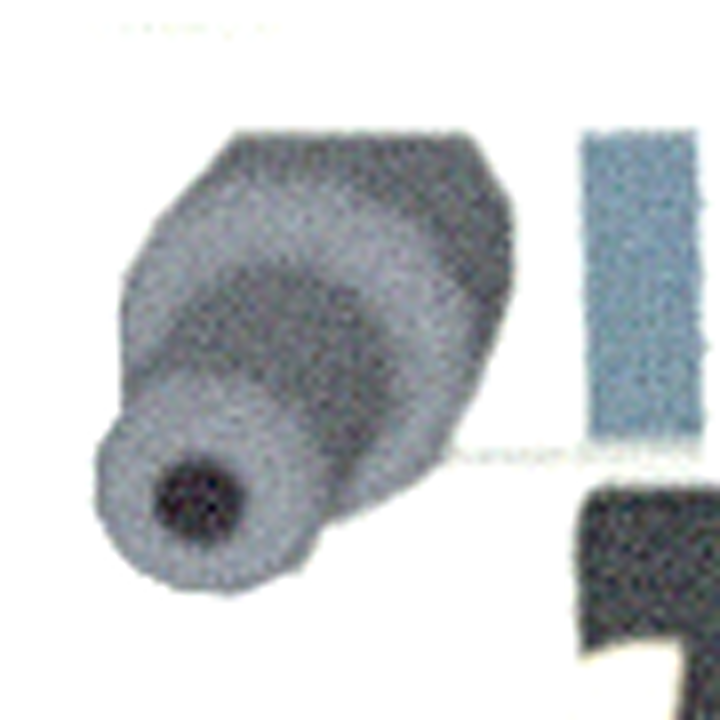

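{"method": "drive_tool", "body": {"plan": [{"claw": 1, "linear": [0.03, 0, 0], "angular": [0, 0, 0]}, {"claw": 1, "linear": [0, 0, 0], "angular": [0, 0, 0]}]}}

```text
t: 21.1
tool_pos: [0.4897, 0.2182, 0.0412]
orientation: [2.439, 1.979, -0.001]
force: [4.4, -5.9, -0.7]
opening: 0.0159
```

{"method": "drive_tool", "body": {"plan": [{"claw": 1, "linear": [0.03, 0, 0], "angular": [0, 0, 0]}, {"claw": 1, "linear": [0, 0, 0], "angular": [0, 0, 0]}]}}

```text
t: 21.35
tool_pos: [0.4897, 0.2183, 0.0412]
orientation: [2.439, 1.978, -0.001]
force: [3.7, -5.5, 0.6]
opening: 0.0157
```

{"method": "drive_tool", "body": {"plan": [{"claw": 1, "linear": [0.03, 0, 0], "angular": [0, 0, 0]}, {"claw": 1, "linear": [0, 0, 0], "angular": [0, 0, 0]}]}}

```text
t: 21.6
tool_pos: [0.4898, 0.2185, 0.0412]
orientation: [2.439, 1.978, -0.001]
force: [3.1, -6.6, -0.5]
opening: 0.0157
```

{"method": "drive_tool", "body": {"plan": [{"claw": 1, "linear": [0.03, 0, 0], "angular": [0, 0, 0]}, {"claw": 1, "linear": [0, 0, 0], "angular": [0, 0, 0]}]}}

```text
t: 21.85
tool_pos: [0.4898, 0.2187, 0.0412]
orientation: [2.439, 1.978, -0.002]
force: [3.7, -7.3, -0.0]
opening: 0.0157
```

```bash
python3 - <<'E'
from h import *
s=st();R=Rn.from_rotvec(s["orientation"])
F=[]
for i in range(6):
    p=read_camera("wrist"); F.append(R.inv().apply(read_state()["force"]))
print(np.round(np.mean(F,0),1))
save(p,"x_wrist",(200,170,340,290),5.5)
E
```

```text
t 21.85 tcp [0.4898 0.2187 0.0412] yaw 78.1 z [-0.     -0.0017 -1.    ] F [ 3.7 -7.3 -0. ] op 0.0157 q [ 0.33  0.12  1.84 -0.    1.18  0.53]
[-6.3  5.3 -0.5]
```

View pics/x_wrist.png

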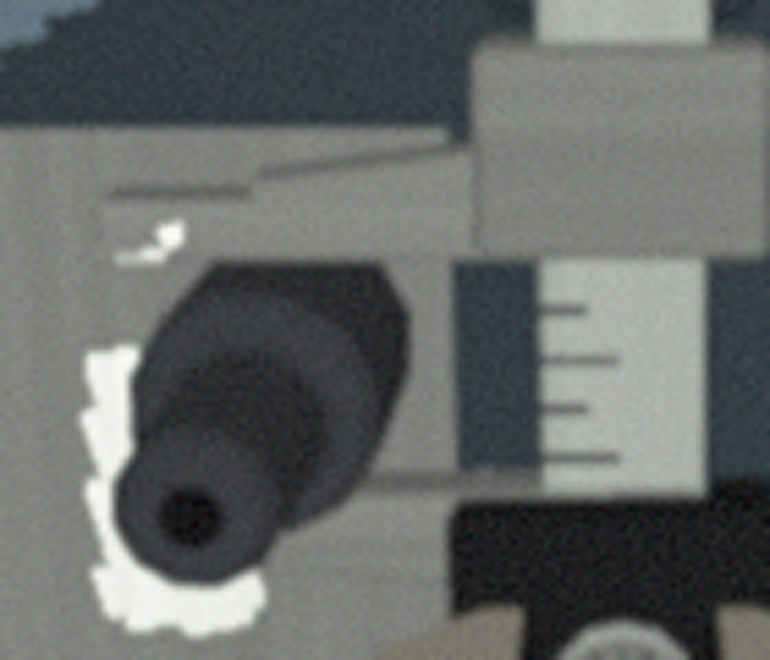

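{"method": "drive_tool", "body": {"plan": [{"claw": 1, "linear": [0, 0, 0], "angular": [0, 0, 0]}, {"claw": 1, "linear": [0, 0, 0], "angular": [0, 0, 0]}, {"claw": 0.7, "linear": [0, 0, 0], "angular": [0, 0, 0]}, {"claw": 0.7, "linear": [0, 0, 0], "angular": [0, 0, 0]}, {"claw": 0.7, "linear": [0, 0, 0], "angular": [0, 0, 0]}, {"claw": 0.7, "linear": [0, 0, -1], "angular": [0, 0, 0]}, {"claw": 0.7, "linear": [0, 0, -3], "angular": [0, 0, 0]}, {"claw": 0.7, "linear": [0, 0, -4], "angular": [0, 0, 0]}, {"claw": 0.7, "linear": [0, 0, -3], "angular": [0, 0, 0]}, {"claw": 1, "linear": [0, 0, 0], "angular": [0, 0, 0]}, {"claw": 1, "linear": [0, 0, 0], "angular": [0, 0, 0]}]}}

```text
t: 23.52
tool_pos: [0.4893, 0.2198, 0.1506]
orientation: [-2.439, -1.979, 0.001]
force: [-0.4, -0.6, -0.4]
opening: 0.0127
```

```bash
python3 - <<'E'
from h import *
s=st();print(rel(T(-.015,-.010,.11)))
p=read_camera("wrist");save(p,"y_wrist",(160,120,480,360),2.5)
p=read_camera("side");save(p,"y_side",(250,180,350,280),6)
E
```

```text
t 23.52 tcp [0.4893 0.2198 0.1506] yaw 78.11 z [-5.e-04 -1.e-04 -1.e+00] F [-0.4 -0.6 -0.4] op 0.0127 q [0.33 0.   1.75 0.   1.39 0.53]
[-4.56149082 -4.35555145  4.06466751]
```

View pics/y_wrist.png

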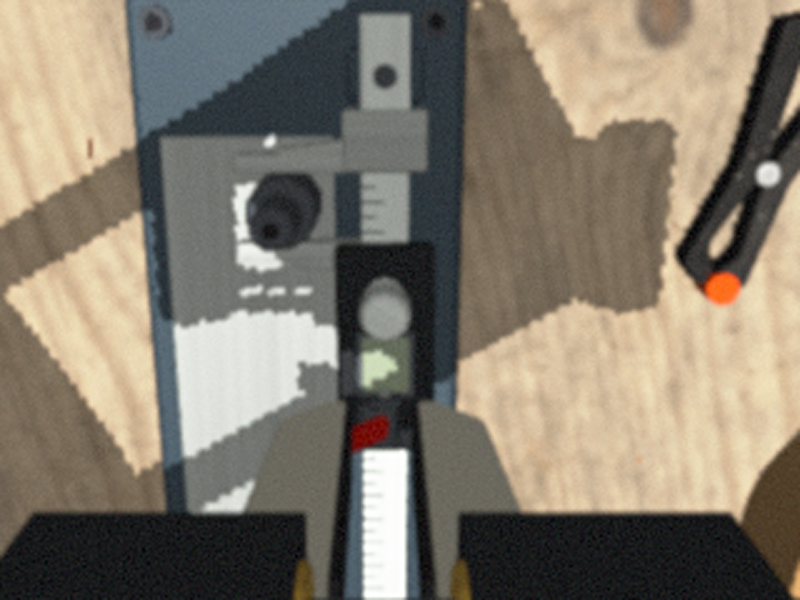

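View pics/y_side.png

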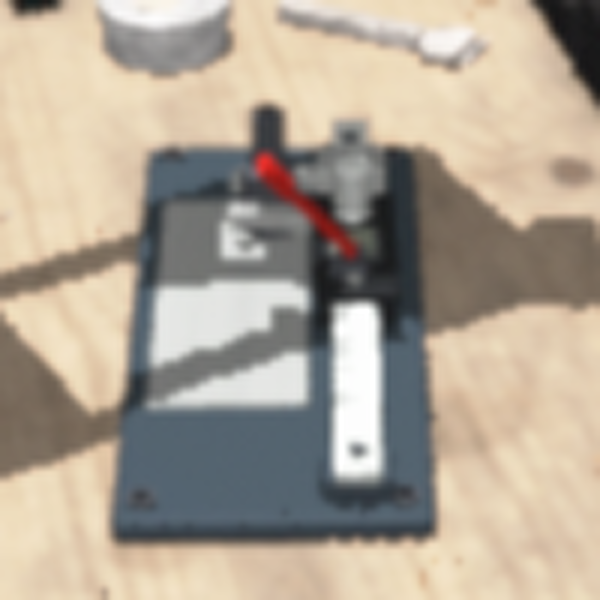

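{"method": "drive_tool", "body": {"plan": [{"claw": 1, "linear": [-2.2, -2.2, 0], "angular": [0, 0, 0]}, {"claw": 1, "linear": [-2.2, -2.2, 0], "angular": [0, 0, 0]}, {"claw": 1, "linear": [0, 0, 2], "angular": [0, 0, 0]}, {"claw": 1, "linear": [0, 0, 2], "angular": [0, 0, 0]}, {"claw": 1, "linear": [0, 0, 0], "angular": [0, 0, 0]}, {"claw": 1, "linear": [0, 0, 0], "angular": [0, 0, 0]}, {"claw": 1, "linear": [0, 0, 0], "angular": [0, 0, 0]}], "newtons": 20}}

```text
t: 24.5
tool_pos: [0.4381, 0.186, 0.1119]
orientation: [2.439, 1.979, 0.002]
force: [0.5, 0.3, -0.7]
opening: -0.0001
```

```bash
python3 - <<'E'
from h import *
s=st();print(rel(T(-.015,-.0083,.045)))
p=read_camera("wrist");save(p,"z_wrist",(160,120,480,360),2.5)
p=read_camera("side");save(p,"z_side",(250,180,350,280),6)
E
```

```text
t 24.5 tcp [0.4381 0.186  0.1119] yaw 78.11 z [ 1.e-03  3.e-04 -1.e+00] F [ 0.5  0.3 -0.7] op -0.0001 q [ 0.29 -0.13  1.95  0.    1.32  0.5 ]
[-0.03880901 -0.04734697  6.69048126]
```

View pics/z_wrist.png

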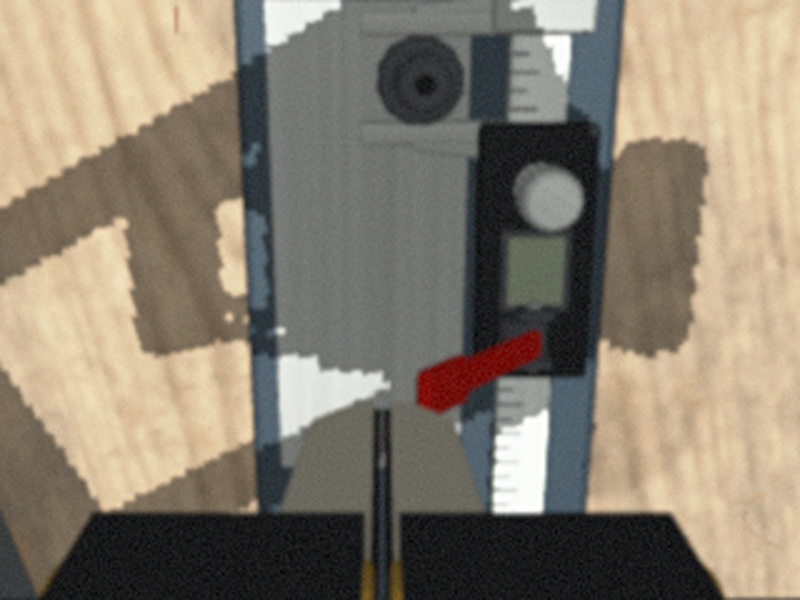

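View pics/z_side.png

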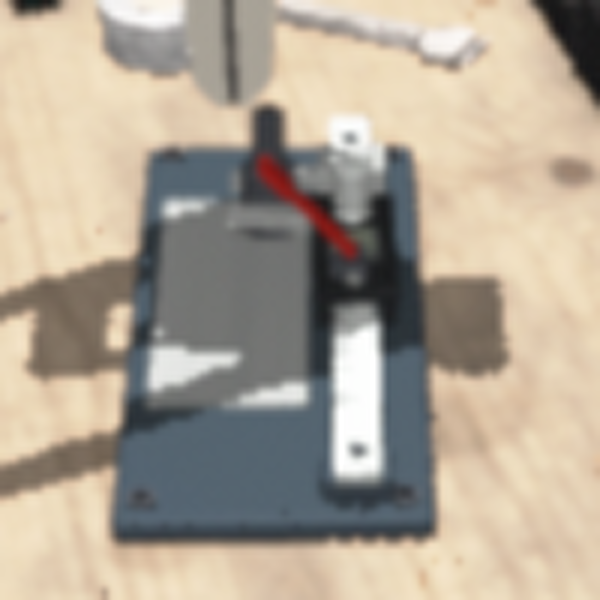

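```bash
python3 - <<'E'
from h import *
s=st()
p=read_camera("wrist")
t=s["tool_pos"]
for z in [.112,.082]:
    u=proj(p,[t[0],t[1],z])[0]; print(z,u,(u-[160,120])*2.5)
print(onz(p,[[160+430/2.5,120+390/2.5]],.082), t)
X=onz(p,[[160+430/2.5,120+390/2.5]],.080)[0]-np.r_[t[:2],0]; print("pad rel TCP tool:",X[:2]@[.2059,.9786],X[:2]@[.9786,-.2059])
E
```

```text
t 24.6 tcp [0.4381 0.186  0.1119] yaw 78.11 z [ 1.1e-03  4.0e-04 -1.0e+00] F [0.  0.5 0.5] op 0.0004 q [ 0.29 -0.13  1.95  0.    1.32  0.5 ]
0.112 [309.22324735 296.71238024] [373.05811837 441.78095061]
0.082 [309.58284799 274.99849782] [373.95711998 387.49624455]
[[0.45130144 0.18255559 0.082     ]] [0.43805703 0.18603338 0.11186397]
pad rel TCP tool: -0.001503678589104762 0.01380126779120195
```

{"method": "drive_tool", "body": {"plan": [{"claw": 1, "linear": [0, 0.9, 1], "angular": [0, 0, 0]}, {"claw": 1, "linear": [0, 0, 1], "angular": [0, 0, 0]}, {"claw": 1, "linear": [0, 0, 0.5], "angular": [0, 0, 0]}, {"claw": 1, "linear": [0, -0.2, 0.5], "angular": [0, 0, 0]}, {"claw": 1, "linear": [0, -0.2, 0.5], "angular": [0, 0, 0]}, {"claw": 1, "linear": [0, 0, 0], "angular": [0, 0, 0]}, {"claw": 1, "linear": [0, 0, 0], "angular": [0, 0, 0]}]}}

```text
t: 25.52
tool_pos: [0.4386, 0.1854, 0.0756]
orientation: [-2.435, -1.977, 0.01]
force: [-19.5, 0.8, 16.3]
opening: 0.0006
```

```bash
python3 - <<'E'
from h import *
s=st()
p=read_camera("wrist");save(p,"aa_wrist",(160,120,480,360),2.5)
p=read_camera("side");save(p,"aa_side",(250,180,350,280),6)
E
```

```text
t 25.52 tcp [0.4386 0.1854 0.0756] yaw 78.14 z [-8.1e-03  2.0e-04 -1.0e+00] F [-19.5   0.8  16.3] op 0.0006 q [ 0.29 -0.08  1.97  0.    1.26  0.5 ]
```

View pics/aa_wrist.png

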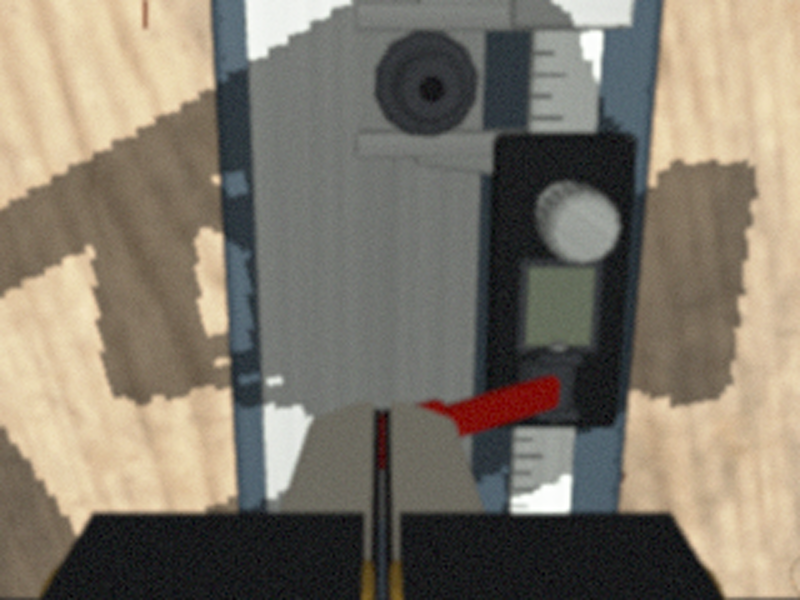

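View pics/aa_side.png

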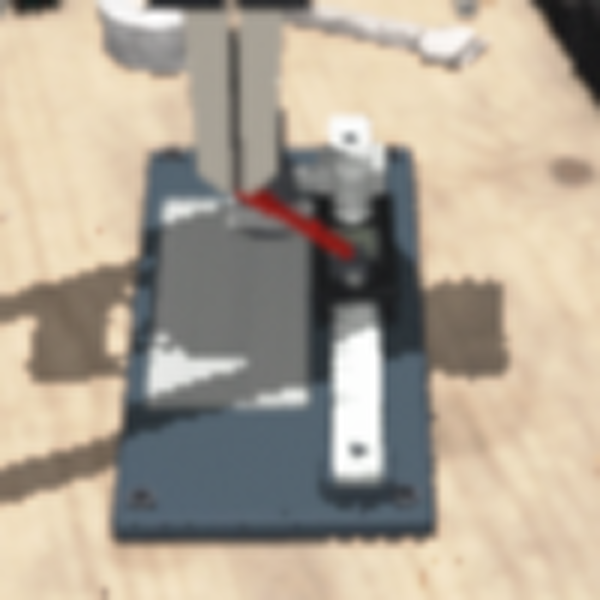

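{"method": "drive_tool", "body": {"plan": [{"claw": 1, "linear": [0, -0.5, 0], "angular": [0, 0, 0]}, {"claw": 1, "linear": [0, -0.2, 0.3], "angular": [0, 0, 0]}, {"claw": 1, "linear": [0, -0.2, 0.4], "angular": [0, 0, 0]}, {"claw": 1, "linear": [0, -0.2, 0.4], "angular": [0, 0, 0]}, {"claw": 1, "linear": [0, 0, 0], "angular": [0, 0, 0]}]}}

```text
t: 26.25
tool_pos: [0.4313, 0.187, 0.0645]
orientation: [-2.439, -1.979, 0.001]
force: [-0.2, 0.5, -0.8]
opening: 0.0007
```

```bash
python3 - <<'E'
from h import *
s=st()
p=read_camera("wrist");save(p,"ab_wrist",(160,120,480,360),2.5)
p=read_camera("side");save(p,"ab_side",(250,180,350,280),6)
E
```

```text
t 26.25 tcp [0.4313 0.187  0.0645] yaw 78.11 z [-6.e-04 -2.e-04 -1.e+00] F [-0.2  0.5 -0.8] op 0.0007 q [ 0.3  -0.09  2.   -0.    1.23  0.51]
```

View pics/ab_wrist.png

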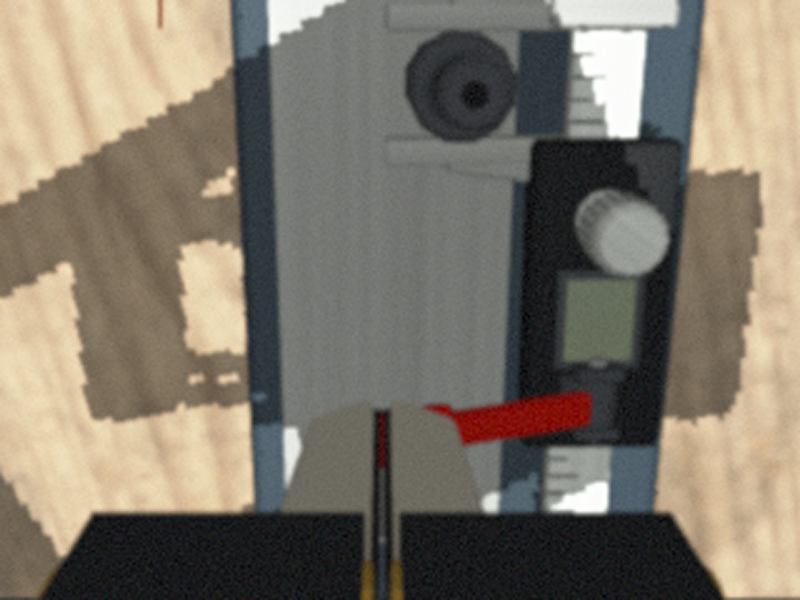

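View pics/ab_side.png

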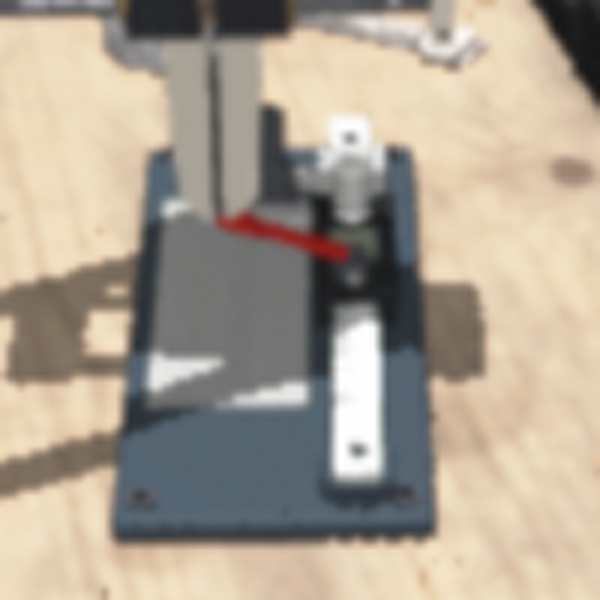

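{"method": "drive_tool", "body": {"plan": [{"claw": 1, "linear": [0, -0.1, 0.4], "angular": [0, 0, 0]}, {"claw": 1, "linear": [0, 0, 0.4], "angular": [0, 0, 0]}, {"claw": 1, "linear": [0, 0, 0.4], "angular": [0, 0, 0]}, {"claw": 1, "linear": [0, 0, 0.4], "angular": [0, 0, 0]}, {"claw": 1, "linear": [0, 0, 0], "angular": [0, 0, 0]}, {"claw": 1, "linear": [0, 0, 0], "angular": [0, 0, 0]}]}}

```text
t: 27.1
tool_pos: [0.4308, 0.1872, 0.0491]
orientation: [2.439, 1.979, 0.0]
force: [-0.4, -0.2, -0.1]
opening: 0.0002
```

```bash
python3 - <<'E'
from h import *
s=st()
p=read_camera("side");save(p,"ac_side",(250,180,350,280),6)
E
```

```text
t 27.1 tcp [0.4308 0.1872 0.0491] yaw 78.11 z [ 2.e-04 -1.e-04 -1.e+00] F [-0.4 -0.2 -0.1] op 0.0002 q [ 0.3  -0.07  2.01 -0.    1.2   0.51]
```

View pics/ac_side.png

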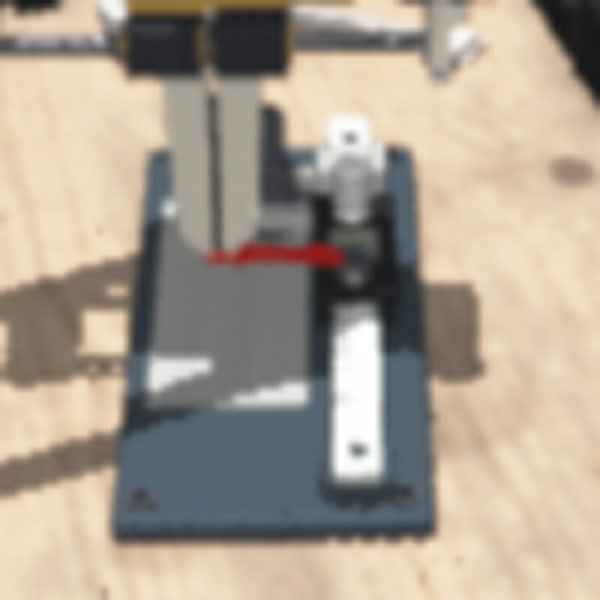

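Nearly level; press the remaining 4–5 mm until the stop shows in the force.

{"method": "drive_tool", "body": {"plan": [{"claw": 1, "linear": [0, 0, 0.2], "angular": [0, 0, 0]}, {"claw": 1, "linear": [0, 0, 0.15], "angular": [0, 0, 0]}, {"claw": 1, "linear": [0, 0, 0], "angular": [0, 0, 0]}]}}

```text
t: 27.52
tool_pos: [0.4307, 0.1873, 0.0456]
orientation: [-2.44, -1.979, -0.0]
force: [-0.4, 0.5, -0.4]
opening: 0.0005
```

{"method": "drive_tool", "body": {"plan": [{"claw": 1, "linear": [0, 0, 0.1], "angular": [0, 0, 0]}, {"claw": 1, "linear": [0, 0, 0], "angular": [0, 0, 0]}]}}

```text
t: 27.78
tool_pos: [0.4307, 0.1873, 0.0449]
orientation: [-2.439, -1.979, 0.0]
force: [-2.6, 0.0, 3.7]
opening: 0.0003
```

{"method": "drive_tool", "body": {"plan": [{"claw": 1, "linear": [0, 0, 0.1], "angular": [0, 0, 0]}, {"claw": 1, "linear": [0, 0, 0], "angular": [0, 0, 0]}]}}

```text
t: 28.02
tool_pos: [0.4307, 0.1874, 0.0443]
orientation: [-2.439, -1.979, 0.0]
force: [-4.6, -1.2, 10.3]
opening: 0.0007
```

{"method": "drive_tool", "body": {"plan": [{"claw": 1, "linear": [0, 0, 0.05], "angular": [0, 0, 0]}, {"claw": 1, "linear": [0, 0, 0], "angular": [0, 0, 0]}]}}

```text
t: 28.28
tool_pos: [0.4306, 0.1874, 0.044]
orientation: [-2.439, -1.979, 0.0]
force: [-6.5, -2.2, 12.8]
opening: 0.0007
```

{"method": "drive_tool", "body": {"plan": [{"claw": 1, "linear": [0, 0, 0], "angular": [0, 0, 0]}, {"claw": 1, "linear": [0, 0, -1], "angular": [0, 0, 0]}, {"claw": 1, "linear": [0, 0, -4], "angular": [0, 0, 0]}, {"claw": 1, "linear": [0, 0, -6], "angular": [0, 0, 0]}, {"claw": 1, "linear": [-4, 0, -3], "angular": [0, 0, 0]}, {"claw": 1, "linear": [-5, 0, 0], "angular": [0, 0, 0]}, {"claw": 1, "linear": [0, 0, 0], "angular": [0, 0, 0]}, {"claw": 1, "linear": [0, 0, 0], "angular": [0, 0, 0]}, {"claw": 1, "linear": [0, 0, 0], "angular": [0, 0, 0]}]}}

```text
t: 29.4
tool_pos: [0.4121, 0.1, 0.1829]
orientation: [-2.438, -1.98, 0.001]
force: [0.8, -0.1, 0.2]
opening: 0.0006
```

```bash
python3 - <<'E'
from h import *
s=st()
p=read_camera("side");save(p,"ad_side",(250,180,350,280),6); save(p,"ad_sidefull")
p=read_camera("wrist");save(p,"ad_wrist",(190,0,490,300),2)
for l in ["lever_pad","die_steel"]: print(l,[(np.round(d["at"],4),round(d["p"],2)) for d in search_frame(p,l)[:2]])
p=read_camera("top");save(p,"ad_top",(170,180,460,300),2.7)
E
```

```text
t 29.4 tcp [0.4121 0.1    0.1829] yaw 78.17 z [-6.e-04  2.e-04 -1.e+00] F [ 0.8 -0.1  0.2] op 0.0006 q [ 0.12 -0.35  2.    0.    1.49  0.32]
lever_pad [(array([0.4506, 0.1834, 0.0465]), 0.57)]
die_steel [(array([0.4634, 0.2486, 0.0445]), 0.7), (array([0.4545, 0.1815, 0.049 ]), 0.53)]
```

View pics/ad_side.png

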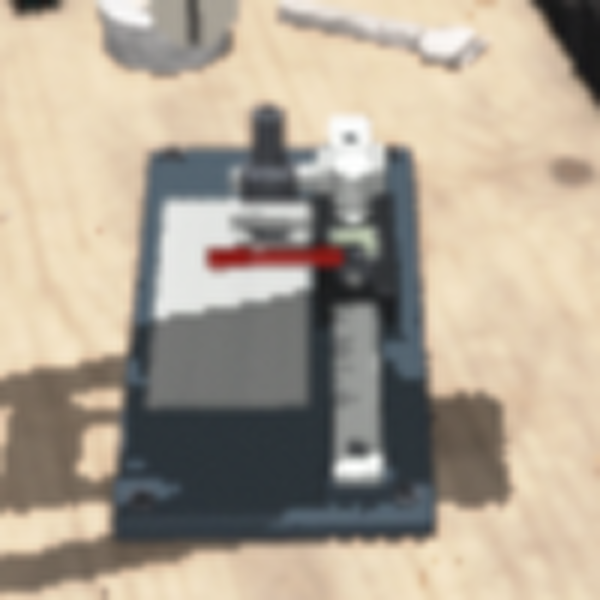

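View pics/ad_wrist.png

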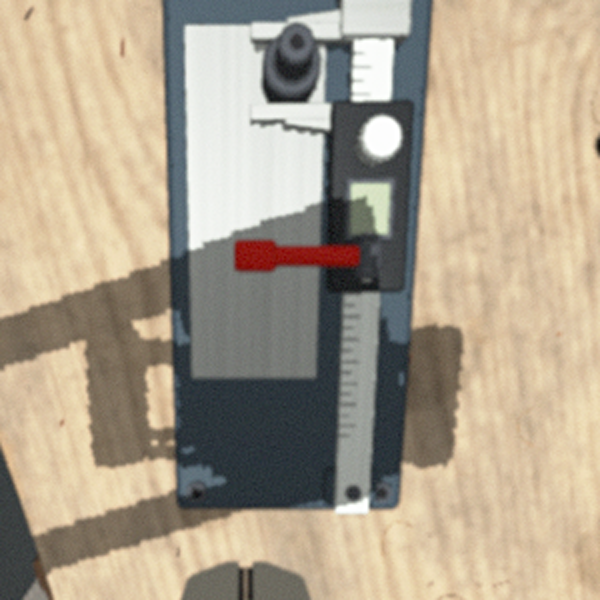

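View pics/ad_top.png

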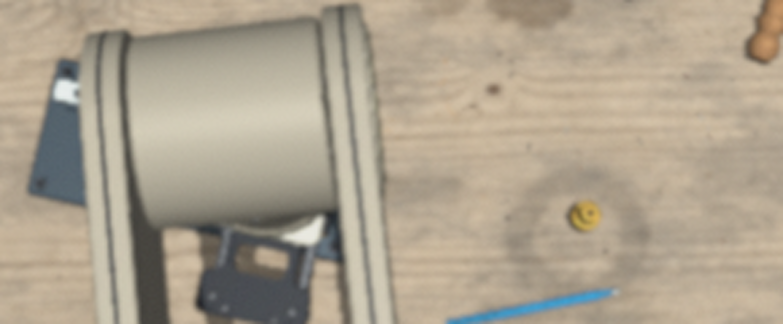

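```bash
python3 -c "
from plant import *
print(close_job())"
```

```text
the job is handed in; nothing more can be done
None
```

I set the steel die upright on the seat, closed the moving jaw on it by the knob, pressed the red lever down to its stop, and handed the job in at about 29.6 s of the 67 s allowed.

**Nip:** the push on the knob rose from about 3.5 N of slide friction to about 6.3 N, so the nip was roughly 3 N. That works out to a jaw tilt of about 0.013 rad, a figure worked out from the force, not measured. The picture put the opening at about 24 mm just before contact.

**Lever:** while pressing it, the lever's tip pushed the fingers about 5 mm sideways, with peaks read at about 20 N sideways and 16 N vertical. I moved off sideways to relieve that and carried on. At the end it was against a hard stop at about 13 N, with the fingertips at about 44 mm, where the pad should be at 45 mm.

**Last pictures:** these were taken from the side, wrist and top cameras after the arm had backed off.
- **Steel die:** it stands upright between both jaws.
- **Lever:** it is level. The detector put the pad at 46.5 mm, which agrees with level.
- **Brass die:** it appears to be where it started, judged by eye from the top view.
- **Gripper:** it was clear of everything.

None of the final checks failed. Along the way, the wrist camera's positions were about 1.6 mm off sideways compared with the die held in the gripper. I corrected for that, and the result agreed with the top camera.

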